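# Check in the returned glaze jars past the barcode reader

### The job

Check in the returned glaze jars: first slide the empty carrier back along its rail until it clicks into the loading detent (the one away from the reader), and there stand every jar upright in its tray, turned so that the barcode labels face squarely across the rail, towards the side the reader is on. Then slide the loaded carrier to the detent in front of the reader and let it stand there for a few seconds so that all labels are read, putting right any jar that has been knocked. Finally stand all the jars in the wooden ware tray, and slide the empty carrier back into its loading detent, without disturbing the other things on the table or bumping the reader with the arm.

Things in the scene. Friction and masses are not known exactly. Their poses are not given: they have to be found in the camera images.
- jar0: One of three like glaze jars (one may be absent): squat cylinder 60 mm wide, 62 mm tall, cream with white lid, 0.22 kg, turned any way. A barcode label 40 mm wide is on one side only; a black seal strip 12 mm wide runs from the lid's middle over its edge down to the label, so the label side shows from above. Origin: centre of the underside; z up, +x out through the label.
- jar1: One of three like glaze jars (one may be absent): squat cylinder 60 mm wide, 62 mm tall, cream with white lid, 0.22 kg, turned any way. A barcode label 40 mm wide is on one side only; a black seal strip 12 mm wide runs from the lid's middle over its edge down to the label, so the label side shows from above. Origin: centre of the underside; z up, +x out through the label.
- jar2: One of three like glaze jars (one may be absent): squat cylinder 60 mm wide, 62 mm tall, cream with white lid, 0.22 kg, turned any way. A barcode label 40 mm wide is on one side only; a black seal strip 12 mm wide runs from the lid's middle over its edge down to the label, so the label side shows from above. Origin: centre of the underside; z up, +x out through the label.
- carrier (a joint): Carrier along its rail, m: 0 in the loading detent, 0.18 in the reader detent, growing along the rail's -y axis (from loading end to reader). End stops at -0.025 and 0.215. It stays where left, drags with about 1.5 N, and needs about 5 N into or out of a detent, which draws it in over the last 4 mm and centres it to about 1 mm.
- deck (a point): Centre of the row of three ringed jar places on the flat black floor of the carrier's shallow tray, 45 mm above the table. Axes are the rail's: x across towards the reader's side, y along the rail, z up. The floor spans x -60 to 60 and y -130 to 130 mm inside a lip 5 mm thick and 16 mm high. The rings (68 mm) are at y = -84, 0, +84 mm; jars stand there in one row.
- grip (a point): Middle of the carrier's grip post, 35 mm above the deck and 165 mm along +y from the row's centre: an upright black round post 16 mm in diameter, from the deck to 59 mm above it (104 mm above the table). Pinch or push it to slide the carrier either way.
- rail: Aluminium slide rail fixed on the table, 50 mm wide, 590 mm long over its end blocks. Origin: middle of its underside; x across the rail towards the reader's side, y along the rail towards the loading end. It stands anywhere within a few cm and is a little turned.
- reader: Barcode reader fixed to the rail by a bracket: grey block 90 mm wide, 55 mm deep, 64 mm high, top 118 mm above the table. Origin: middle of its dark window, 86 mm above the table, 170 mm from the rail's middle line, beside the reader detent; it looks across the rail along its own -x (axes are the rail's) and reads the whole row at once.
- ware_tray: Fixed wooden ware tray on the table, 124 mm wide (x), 300 mm long (y) outside, with a flat floor 10 mm above the table and a lip 6 mm thick, rising 16 mm above the floor; takes three jars in a row along y. Origin: centre of its underside.
- figure0: Small painted clay penguin, 75 mm long, 28 mm high, lying on the table; not part of the job. Origin: under its middle; x towards its head.
- figure1: Small painted clay penguin, 75 mm long, 28 mm high, lying on the table; not part of the job. Origin: under its middle; x towards its head.
- figure2: Small painted clay penguin, 75 mm long, 28 mm high, lying on the table; not part of the job. Origin: under its middle; x towards its head.
- sponge: Sponge 110 x 70 x 35 mm; not part of the job. Origin: centre of its underside.
Mind the look-alikes: they are no part of the job. What is shaped like the jar2 but pink or yellow is not meant. Leave any purple look-alike of the jar0 alone.

How it is judged (in metres and radians):
On the way, in this order (a step that is already met when the one before it is completed fails the run):
1. with the carrier in its loading detent, every jar stands released in it, its label facing the reader's side (value of joint carrier between -0.006 and 0.006 m and velocity of joint carrier between -0.02 and 0.02 m/s and x of jar0 in the frame of deck between -0.036 and 0.036 m and y of jar0 in the frame of deck between -0.106 and 0.106 m and z of jar0 in the frame of deck between -0.007 and 0.007 m and angle between each of jar0, jar1, jar2's own z axis and vertical below 0.15 rad and linear speed of each of jar0, jar1, jar2 below 0.03 m/s and angle between the x axis of each of jar0, jar1, jar2 and the x axis of reader, either way round below 0.35 rad and x of reader in the frame of jar0 above 0.05 m and contact force between the fingers and jar0 below 0.2 N and x of jar1 in the frame of deck between -0.036 and 0.036 m and y of jar1 in the frame of deck between -0.106 and 0.106 m and z of jar1 in the frame of deck between -0.007 and 0.007 m and x of reader in the frame of jar1 above 0.05 m and contact force between the fingers and jar1 below 0.2 N and x of jar2 in the frame of deck between -0.036 and 0.036 m and y of jar2 in the frame of deck between -0.106 and 0.106 m and z of jar2 in the frame of deck between -0.007 and 0.007 m and x of reader in the frame of jar2 above 0.05 m and contact force between the fingers and jar2 below 0.2 N), for 0.3 s.
2. the carrier stands in the reader detent for a second with every jar upright on it and its label facing the reader (value of joint carrier between 0.174 and 0.186 m and velocity of joint carrier between -0.02 and 0.02 m/s and x of jar0 in the frame of deck between -0.036 and 0.036 m and y of jar0 in the frame of deck between -0.106 and 0.106 m and z of jar0 in the frame of deck between -0.007 and 0.007 m and angle between each of jar0, jar1, jar2's own z axis and vertical below 0.15 rad and linear speed of each of jar0, jar1, jar2 below 0.03 m/s and angle between the x axis of each of jar0, jar1, jar2 and the x axis of reader, either way round below 0.35 rad and x of reader in the frame of jar0 above 0.05 m and contact force between the fingers and jar0 below 0.2 N and x of jar1 in the frame of deck between -0.036 and 0.036 m and y of jar1 in the frame of deck between -0.106 and 0.106 m and z of jar1 in the frame of deck between -0.007 and 0.007 m and x of reader in the frame of jar1 above 0.05 m and contact force between the fingers and jar1 below 0.2 N and x of jar2 in the frame of deck between -0.036 and 0.036 m and y of jar2 in the frame of deck between -0.106 and 0.106 m and z of jar2 in the frame of deck between -0.007 and 0.007 m and x of reader in the frame of jar2 above 0.05 m and contact force between the fingers and jar2 below 0.2 N), for 1 s.
At the end, for the whole second after the job is handed in: All jars stand upright and still on the ware tray's floor; the carrier is within 6 mm of 0. Before that all stood on the deck, released, labels within 0.35 rad of facing the reader side, with the carrier within 6 mm of 0, then for 1 s within 6 mm of 0.18 (value of joint carrier between -0.006 and 0.006 m and velocity of joint carrier between -0.02 and 0.02 m/s and x of jar0 in the frame of ware_tray between -0.032 and 0.032 m and y of jar0 in the frame of ware_tray between -0.12 and 0.12 m and z of jar0 in the frame of ware_tray between 0.003 and 0.017 m and angle between each of jar0, jar1, jar2's own z axis and vertical below 0.15 rad and linear speed of each of jar0, jar1, jar2 below 0.03 m/s and x of jar1 in the frame of ware_tray between -0.032 and 0.032 m and y of jar1 in the frame of ware_tray between -0.12 and 0.12 m and z of jar1 in the frame of ware_tray between 0.003 and 0.017 m and x of jar2 in the frame of ware_tray between -0.032 and 0.032 m and y of jar2 in the frame of ware_tray between -0.12 and 0.12 m and z of jar2 in the frame of ware_tray between 0.003 and 0.017 m); the robot touches nothing.
It fails at once if a clay penguin or the sponge is moved more than 40 mm (distance of any of figure0, figure1, figure2, sponge from where it was at the start of the episode above 0.04 m).
It fails at once if the reader is bumped (over 5 N) by the robot (contact force between any of the arm, the fingers and reader above 5 N).
Of jar0, jar1, jar2 only 2 to 3 are there at a start; the rules pass over those that are not, and their reading is None.
At some moment in a run one of jar0, jar1, jar2 may be knocked a few centimetres aside while the robot is not near it.
It also fails if it takes over 210 s, if anything falls off the work surface, if the arm or the gripper's body presses on something with over 40 N, if the wrist force passes 120 N, or if a joint passes its speed limit or range.

### The arm

A 6-joint arm with a two-finger parallel gripper is mounted at the origin on the work surface. World frame = base frame: x ahead of the robot, y to its left, z up, the work surface at z = 0. Lengths are in mm, angles in rad, forces in N, time in s.
With the tool pointing down it reaches from about 225 to 725 mm from the base axis. Payload 3.1 kg.
Tool frame: the origin (TCP) lies at the centre of the arm's flange, where the gripper is bolted on; the fingertips stand 173 mm ahead of it and the grasp point (between the pads) lies 155 mm ahead of it; z points along the fingers, y is the line along which they close (so a half turn about z gives the same grasp; the last joint's range is limited). The gripper opens to 85 mm and grips with 20 to 120 N. Pads are 22 mm wide; open, the fingers measure 114 mm over their backs; the gripper's body (76 mm by 85 mm) begins 54 mm behind the grasp point. The pads swing forward as they close: fully open they stand 13 mm farther back than shut.
Start: joints at [1.186, 0.048, 0.099, 1.622, 0, 1.443], TCP at [133.351, 507.775, 404.712] pointing down, gripper open.
Joint ranges: [-2.91, 2.91], [-0.99, 1.94], [-1.21, 1.42], [-2.12, 2.29], [-1.49, 1.47], [-3.14, 3.14]. Speed limits (rad/s): [2.79, 2.79, 3.14, 3.14, 3.14, 3.14].

### API

Orientations are given as a unit quaternion [w, x, y, z].
In Python, from workcell import get_state, read_camera, hand_in, search_frame, silhouettes gives the robot as it stands.
- The arm moves only by the tool play_rows, never from a script. Its argument "motion" is a list of rows, each a list of 3 entries, a list of its own where there are three numbers: the shift along the world's x, y, z in m, then the turn, a rotation vector about the world's x, y, z in rad, then the finger opening in m, from 0 to 0.0854. A call has 1 to 5 rows; each row shifts and turns the commanded pose from where the row before left it; what a row does not reach is not made up. A row lasts 1/8 s, in which the tool goes at most 62.5 mm and 10.7 degrees, less where a joint would pass 70% of its speed; a pose out of reach is approached as far as the arm can. A call is refused whole if a number of a shift passes 0.0625 or a number of a turn 0.188, either way. A call with a gripper value outside its range is refused whole. The fingers move at their own pace and stop on an object; "squeeze" is the grip in N (left out, the last holds). Time passes only in rows, so rows that do not move let the fingers close. It gives the time, the measured TCP pose, the force, the opening and the grip force at its end, in the units of the state.
- get_state(): the state, without advancing time (a new reading comes with each control period).
- read_camera(name): name is "scene" or "side" or "wrist"; returns a dict with "color" (420x560x3 uint8, red, green, blue), "camera_matrix" (3x3 intrinsics, pixels), "k1" (the pictures are not rectified: a ray, as slopes to the right and down, at radius r is drawn at 1 + k1 r^2 times it, then the intrinsics apply), "xyz" and "rotation" of the camera in the world. Camera axes: x right, y down, z forward; pixel columns grow to the right and rows downward; lengths in mm; the calibration is good to about 2 mm. A picture is of the moment at which its call begins. There is no depth.
- hand_in(): hands the job in; it is judged then, once.
Trained networks look in a picture, given as the dict that the camera call returned (one of the last four; its "shot" number tells which), for a name from the list of things; names that differ only in an ending like _2 or _b are one class to them, and where a whole thing is asked for, a point or a joint stands for the part that bears it (a point fixed in the world has none). Each returns a list of dicts, best first, with "confidence" (0 to 1); they miss things now and then, are a little off and sometimes report something else, mostly with a low value. They report only what shows in the picture. A call takes as long as a camera call. They do not tell look-alikes from the thing itself.
- search_frame(picture, label): "at" ([x, y, z] in mm, in world coordinates, good to about 4 mm: the middle of the surface that is visible of it).
- silhouettes(picture, label): "mask" (420x560 bool, what is visible of it).
The state is a dict: "t": time; "joint_positions": joint angles; "joint_velocities": joint speeds; "effort": joint torques, N m; "tcp_pos": TCP position; "ee_rot": TCP orientation; "contact_force": force on the tool from outside, world axes, zero at the start; "moment": the same for the moment, N m; "grip_width": finger opening in mm; "gripper_force": force on a finger pad.
Only numpy, scipy, OpenCV 4.12 (cv2) and the standard library are available. Lean on these libraries where they do the work, as an engineer would, in place of code of your own. Each camera call takes 0.05 s, during which the arm holds its last target. There are 200 camera calls.

## Working session

There is one attempt and no reset: what is moved stays moved. The work goes in short steps, Python scripts to look and compute and a tool call to move; the robot and the scene stay as the last step left them, time stands still between calls to the robot, and variables do not carry over. Pictures are saved under pics/ and viewed, at most 14 in all, crops included, and the job is handed in when it is done.

Besides the shell and the picture viewer there is one more tool, called after "Call:" as name(argument=value, ...) on one line, values as JSON. play_rows: Moves the arm, as the interface text tells. Its arguments: {"type":"object","properties":{"motion":{"type":"array"},"squeeze":{"type":"number"}},"required":["motion"]}

```bash
ls; mkdir -p pics; cat > h.py <<'E'
import numpy as np,cv2
from workcell import *
def ray(p,u,v):
    K=p["camera_matrix"];K=np.array(K);x=(u-K[0,2])/K[0,0];y=(v-K[1,2])/K[1,1]
    rd=np.hypot(x,y);r=rd
    for _ in range(20): r=rd/(1+p["k1"]*r*r)
    s=r/rd if rd>0 else 1
    return np.array(p["xyz"]),np.array(p["rotation"])@np.array([x*s,y*s,1])
def atz(p,u,v,z):
    o,d=ray(p,u,v);return o+d*(z-o[2])/d[2]
def proj(p,X):
    c=np.array(p["rotation"]).T@(np.array(X,float)-np.array(p["xyz"]));x,y=c[:2]/c[2];f=1+p["k1"]*(x*x+y*y)
    K=np.array(p["camera_matrix"]);return K[0,0]*x*f+K[0,2],K[1,1]*y*f+K[1,2]
def save(p,n): cv2.imwrite("pics/"+n+".png",cv2.cvtColor(p["color"],cv2.COLOR_RGB2BGR))
E
python3 - <<'E'
from h import *
s=get_state();print({k:np.round(v,3) for k,v in s.items()})
for c in["scene","side"]:
    p=read_camera(c);save(p,c+"0");print(c,p["xyz"],np.round(p["rotation"],3).tolist(),p["camera_matrix"],p["k1"])
    for n in["jar0","carrier","deck","grip","rail","reader","ware_tray","figure0","sponge"]:
        for d in search_frame(p,n):
            if d["confidence"]>.2:print(n,np.round(d["at"]),round(d["confidence"],2),np.round(proj(p,d["at"])))
E
```

```text
pics
{'t': np.float64(0.0), 'joint_positions': array([ 1.186,  0.049,  0.098,  1.622, -0.   ,  1.443]), 'joint_velocities': array([ 0.001, -0.   , -0.001,  0.   ,  0.001, -0.   ]), 'effort': array([ 2.0000e-03, -3.3878e+01,  3.2001e+01,  2.0000e-02,  0.0000e+00,
       -0.0000e+00]), 'tcp_pos': array([133.291, 507.573, 403.474]), 'ee_rot': array([-0.   ,  0.128,  0.992, -0.001]), 'contact_force': array([-0.053, -0.19 ,  1.031]), 'moment': array([ 0.02 , -0.004, -0.059]), 'gripper_force': np.float64(0.0), 'grip_width': np.float64(85.27)}
scene [1400.07275891   98.65175143  839.86215566] [-0.273, 0.595, 0.687, -0.316] [[439.97291911   0.         275.69302811]
 [  0.         439.97291911 209.65427069]
 [  0.           0.           1.        ]] 0.003529924787469257Traceback (most recent call last):
  File "<stdin>", line 7, in <module>
  File "h.py", line 12, in proj
    c=np.array(p["rotation"]).T@(np.array(X,float)-np.array(p["xyz"]));x,y=c[:2]/c[2];f=1+p["k1"]*(x*x+y*y)
      ~~~~~~~~~~~~~~~~~~~~~~~~~^^~~~~~~~~~~~~~~~~~~~~~~~~~~~~~~~~~~~~~
ValueError: matmul: Input operand 1 has a mismatch in its core dimension 0, with gufunc signature (n?,k),(k,m?)->(n?,m?) (size 3 is different from 4)
```

View pics/scene0.png

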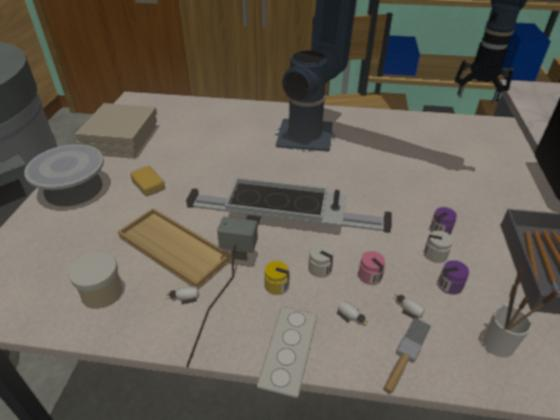

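The scene picture shows two cream jars at (320,262) and (438,247). The look-alikes are pink (371,267), yellow (277,277) and purple (444,220) and (453,277). The carrier is around (278,200), with its grip post at (336,200). The reader is at (238,235) and the ware tray at (175,247). The camera rotation is a quaternion, so I'll fix the helper.

```bash
cat > fix.py <<'E'
s=open('h.py').read()
s=s.replace('np.array(p["rotation"])','RR(p)').replace("def ray","from scipy.spatial.transform import Rotation\ndef RR(p): return Rotation.from_quat(p['rotation'],scalar_first=True).as_matrix()\ndef ray",1)
open('h.py','w').write(s)
E
python3 fix.py
python3 - <<'E'
from h import *
for c in["scene","side"]:
    p=read_camera(c);save(p,c+"0");print(c,p["xyz"])
    for n in["jar0","carrier","deck","grip","rail","reader","ware_tray","figure0","sponge"]:
        for d in search_frame(p,n):
            if d["confidence"]>.2:print(n,np.round(d["at"]),round(d["confidence"],2),np.round(proj(p,d["at"])))
    if c=="scene":
        for nm,u,v,z in [("railL",190,200,0),("railR",389,222,0)]:print(nm,atz(p,u,v,z))
        big=cv2.resize(p["color"][160:310,100:480],None,fx=2.1,fy=2.1,interpolation=2);cv2.imwrite("pics/crop.png",big[:,:,::-1])
E
```

```text
scene [1400.07275891   98.65175143  839.86215566]
jar0 [663. 410.  53.] 0.91 [453. 275.]
jar0 [667. 223.  58.] 0.86 [372. 266.]
jar0 [658. 103.  53.] 0.84 [321. 259.]
jar0 [728.   1.  56.] 0.71 [276. 276.]
jar0 [466. 416.  58.] 0.58 [444. 218.]
jar0 [566. 395.  51.] 0.56 [440. 245.]
jar0 [ 384. -449.   32.] 0.45 [147. 180.]
carrier [441. -12.  40.] 0.87 [286. 203.]
deck [448. -11.  43.] 0.58 [286. 204.]
grip [444. -11.  43.] 0.78 [286. 202.]
rail [462. -69.  48.] 0.77 [265. 203.]
reader [ 663. -111.   94.] 0.84 [234. 240.]
reader [780. 171.  19.] 0.23 [347. 312.]
ware_tray [ 634. -278.    9.] 0.91 [176. 249.]
figure0 [747. 314.  26.] 0.65 [412. 306.]
figure0 [ 783. -202.   21.] 0.65 [187. 294.]
figure0 [782. 169.  20.] 0.6 [346. 313.]
sponge [ 386. -448.   34.] 0.69 [147. 180.]
railL [ 421.5016521  -304.61895838    0.        ]
railR [436.88694588 283.68884989   0.        ]
side [ 141.08370388 -894.5127569   899.17008743]
jar0 [542. 368.  44.] 0.75 [230. 156.]
jar0 [640. 212.  46.] 0.65 [271. 171.]
jar0 [633.  81.  50.] 0.64 [285. 191.]
jar0 [714.  -6.  62.] 0.63 [319. 196.]
jar0 [447. 403.  52.] 0.57 [203. 156.]
jar0 [642. 396.  45.] 0.57 [251. 147.]
jar0 [435. -35.  44.] 0.27 [243. 231.]
carrier [436. -36.  45.] 0.79 [243. 231.]
deck [436. -32.  46.] 0.65 [243. 230.]
grip [436. -37.  48.] 0.81 [243. 230.]
rail [446. -98.  48.] 0.81 [254. 243.]
reader [ 630. -134.  101.] 0.85 [317. 218.]
ware_tray [ 624. -300.    9.] 0.76 [342. 280.]
figure0 [734. 307.  15.] 0.48 [282. 159.]
figure0 [ 768. -215.   19.] 0.48 [367. 242.]
sponge [ 362. -467.   32.] 0.95 [284. 361.]
sponge [765. 161.  23.] 0.24 [308. 175.]
```

View pics/side0.png

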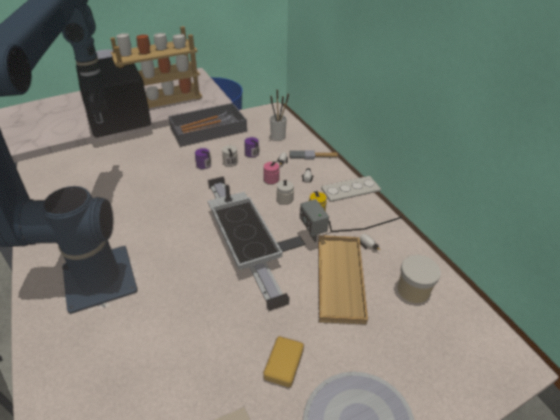

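View pics/crop.png

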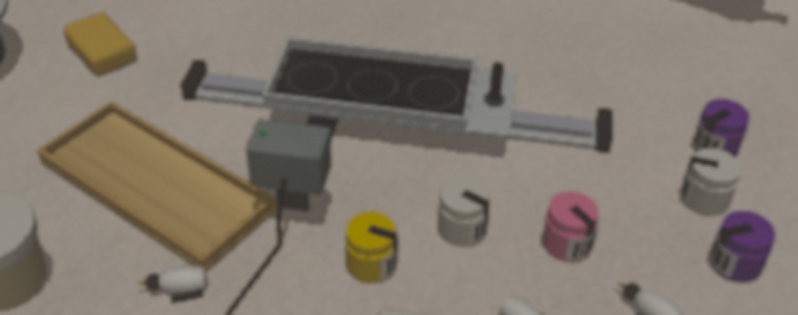

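Before the first reach, these could be taken for jars in scene0:
- cream (320,262)
- cream (438,247)
- pink (371,267)
- yellow (277,277)
- purple (444,220)
- purple (453,277)
- the big cream tub (97,278)

The crop shows that only (320,262) and (438,247) are cream with white lids and of jar size, so two jars are present. Next I'll move for an overhead wrist view.

Call:
play_rows(motion=[[[0.06, -0.06, 0.01], [0, 0, 0.05], 0.085], [[0.06, -0.06, 0.01], [0, 0, 0.05], 0.085], [[0.06, -0.06, 0.01], [0, 0, 0.05], 0.085], [[0.06, -0.06, 0.01], [0, 0, 0.05], 0.085], [[0.06, -0.06, 0], [0, 0, 0.057], 0.085]])

```text
t: 1.72
tcp_pos: [354.3, 286.5, 435.0]
ee_rot: [0.001, -0.001, 1.0, 0.001]
contact_force: [-0.1, 1.0, 0.3]
grip_width: 84.8
gripper_force: 0.0
```

Call:
play_rows(motion=[[[0.05, 0, 0.0], [0, 0, 0], 0.085], [[0, 0, 0], [0, 0, 0], 0.085]])

```text
t: 1.98
tcp_pos: [405.9, 287.0, 432.3]
ee_rot: [-0.001, 0.002, 1.0, -0.001]
contact_force: [-0.9, -0.4, -0.6]
grip_width: 85.0
gripper_force: 0.0
```

```bash
python3 - <<'E'
from h import *
s=get_state();print(s["tcp_pos"],s["ee_rot"])
p=read_camera("wrist");save(p,"w1");print(p["xyz"],p["rotation"],p["camera_matrix"][0],p["k1"])
for n in["jar0","carrier","grip","reader","ware_tray"]:
    for d in search_frame(p,n):
        if d["confidence"]>.2:print(n,np.round(d["at"]),round(d["confidence"],2),np.round(proj(p,d["at"])))
E
```

```text
[405.92995635 286.96503615 432.31857782] [-6.61487549e-04  2.12491214e-03  9.99997377e-01 -5.41193070e-04]
[336.81829962 286.41370887 401.17108012] [0.09792509 0.70158345 0.69934182 0.09545865] [326.11578481   0.         277.83520584] -0.06479952449873944
jar0 [534. 382.  63.] 0.81 [361. 298.]
jar0 [620. 224.  38.] 0.73 [232. 346.]
jar0 [442. 413.  61.] 0.72 [394. 222.]
jar0 [625. 402.  34.] 0.59 [366. 346.]
jar0 [708.  21.  64.] 0.55 [ 86. 408.]
carrier [438.  58.  45.] 0.8 [ 84. 216.]
grip [442.  53.  44.] 0.9 [ 80. 218.]
reader [ 630. -103.   21.] 0.59 [ 12. 338.]
```

View pics/w1.png

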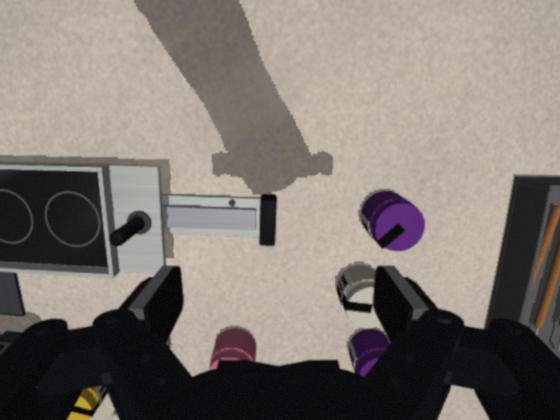

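The wrist view shows the post foot at (139,221) and its top at (122,236). The rail end block is at (268,220). Jar B is at (358,288), between the two purple jars. Next I'll measure the rail from here, then look over the carrier and the ware tray.

Call:
play_rows(motion=[[[0.03, -0.06, 0.0], [0, 0, 0], 0.085], [[0.0, -0.06, 0.0], [0, 0, 0], 0.085], [[0.0, -0.06, 0.0], [0, 0, 0], 0.085], [[0, -0.06, 0], [0, 0, 0], 0.085], [[0, -0.04, 0], [0, 0, 0], 0.085]])

```text
t: 2.9
tcp_pos: [430.1, 10.8, 434.6]
ee_rot: [0.001, -0.0, 1.0, -0.0]
contact_force: [1.6, 0.4, -0.4]
grip_width: 84.9
gripper_force: 0.0
```

Call:
play_rows(motion=[[[0, 0, 0.02], [0, 0, 0], 0.085], [[0, 0, 0], [0, 0, 0], 0.085]])

```text
t: 3.15
tcp_pos: [430.7, 12.3, 455.8]
ee_rot: [0.002, -0.0, 1.0, -0.0]
contact_force: [0.6, -0.0, 0.0]
grip_width: 84.9
gripper_force: 0.0
```

```bash
python3 - <<'E'
from h import *
p=read_camera("wrist");save(p,"w2");print(p["xyz"])
g=cv2.cvtColor(p["color"],cv2.COLOR_RGB2GRAY)
for n in["jar0","carrier","grip","reader","ware_tray"]:
    for d in search_frame(p,n):
        if d["confidence"]>.2:print(n,np.round(d["at"]),round(d["confidence"],2),np.round(proj(p,d["at"])))
E
```

```text
[361.81472977  11.42429086 424.33630781]
jar0 [540. 370.  39.] 0.93 [544. 262.]
jar0 [629.  94.  62.] 0.85 [342. 334.]
jar0 [635. 400.  34.] 0.82 [544. 321.]
jar0 [450. 393.   8.] 0.76 [557. 192.]
jar0 [682.  -2.  30.] 0.59 [269. 351.]
carrier [435. -15.  43.] 0.74 [256. 185.]
grip [442. -18.  48.] 0.61 [253. 191.]
reader [608. -82. 103.] 0.72 [198. 340.]
ware_tray [ 592. -331.   11.] 0.93 [ 46. 286.]
ware_tray [610. -84. 103.] 0.48 [197. 342.]
```

View pics/w2.png

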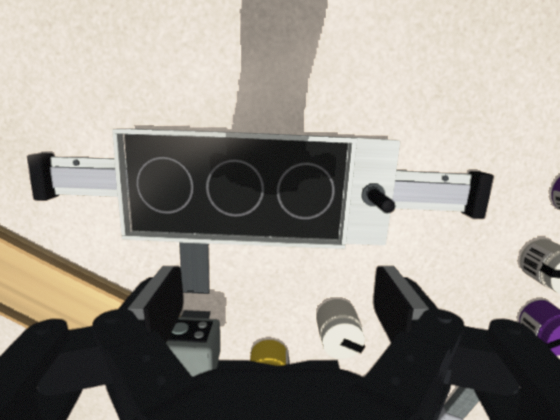

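The overhead view shows the rings at (164,185), (235,188) and (306,191). The post foot is at (369,191) and the rail end blocks are at (41,176) and (480,194). The reader bracket is at (195,268) and jar A is at (340,328).

```bash
python3 - <<'E'
from h import *
p=read_camera("wrist")
f=lambda n,u,v,z:print(n,np.round(atz(p,u,v,z),1))
for u,v in[(163.5,185),(235,188),(306,191)]:f("ring",u,v,45)
f("post",371,192,45);f("posttop",388,204,104)
f("blkL",30,176,20);f("blkR",492,195,20);f("blkL0",30,176,0);f("blkR0",492,195,0)
for u in(180,209):f("brk",u,268,10)
for u in(30,492):f("blk",u,185,25)
f("dotL",76,162,25);f("dotR",445,178,25)
# ware tray edges
f("tray corner far? ",0,228,26);f("edge",130,292,26)
f("readertopL",165,347,118);f("readertopR",219,347,118)
q=read_camera("scene")
g=lambda n,u,v,z:print(n,np.round(atz(q,u,v,z),1))
for c in[(110,105),(42,152),(205,262),(278,203)]:g("tray",100+c[0]/2.1,160+c[1]/2.1,26)
q=read_camera("side")
for nm,pp in(("scene",read_camera("scene")),("side",q)):
    for d in silhouettes(pp,"ware_tray")[:1]:
        m=d["mask"].astype(np.uint8);c=max(cv2.findContours(m,0,2)[0],key=cv2.contourArea)
        b=cv2.boxPoints(cv2.minAreaRect(c))
        h=cv2.approxPolyDP(cv2.convexHull(c),6,True)[:,0]
        print(nm,[(k.tolist(),np.round(atz(pp,*map(float,k),26)[:2]).tolist()) for k in h])
E
```

```text
ring [ 432.6 -123.9   45. ]
ring [436.2 -39.   45. ]
ring [439.6  44.6  45. ]
post [440.5 121.8  45. ]
posttop [440.5 122.9 104. ]
blkL [ 424.7 -309.5   20. ]
blkR [448.5 289.1  20. ]
blkL0 [ 427.9 -325.5    0. ]
blkR0 [452.8 302.9   0. ]
brk [ 556.  -124.3   10. ]
brk [555.7 -83.7  10. ]
blk [ 435.6 -307.8   25. ]
blk [434.5 283.4  25. ]
dotL [ 406.9 -240.1   25. ]
dotR [426.2 220.   25. ]
tray corner far?  [ 493.9 -364.    26. ]
edge [ 585.6 -192.4   26. ]
readertopL [ 602.4 -114.5  118. ]
readertopR [601.1 -53.5 118. ]
tray [ 510.4 -385.    26. ]
tray [ 611.3 -438.3   26. ]
tray [ 756.6 -182.4   26. ]
tray [ 655.7 -120.5   26. ]
scene [([117, 231], [607.0, -449.0]), ([155, 209], [505.0, -379.0]), ([231, 260], [667.0, -121.0]), ([198, 289], [769.0, -178.0])]
side [([320, 235], [648.0, -133.0]), ([359, 238], [749.0, -196.0]), ([366, 323], [595.0, -460.0]), ([319, 321], [492.0, -403.0])]
```

Estimates so far:
- The rail is turned about 0.0415 rad.
- The row centre is at (436,-39).
- The post is at (441.5,124).
- The carrier is at about 0.12.

I'll pinch the post across the rail, pull it gently to the loading end stop for reference, then back off 25 mm.

Call:
play_rows(motion=[[[0.002, 0.022, -0.01], [0, 0, -0.179], 0.085], [[0.002, 0.022, -0.01], [0, 0, -0.179], 0.085], [[0.002, 0.022, -0.01], [0, 0, -0.179], 0.085], [[0.002, 0.022, -0.01], [0, 0, -0.179], 0.085], [[0.003, 0.023, -0.01], [0, 0, -0.179], 0.085]])

```text
t: 4.38
tcp_pos: [442.1, 123.8, 403.6]
ee_rot: [0.0, 0.435, 0.9, -0.0]
contact_force: [1.0, 0.4, 0.1]
grip_width: 85.3
gripper_force: 0.0
```

Call:
play_rows(motion=[[[0, 0, -0.02], [0, 0, -0.179], 0.085], [[0, 0, -0.02], [0, 0, -0.179], 0.085], [[0, 0, -0.02], [0, 0, -0.179], 0.085], [[0, 0, -0.02], [0, 0, -0.18], 0.085], [[0, 0, 0], [0, 0, 0], 0.085]])

```text
t: 5.0
tcp_pos: [441.3, 123.0, 322.1]
ee_rot: [-0.001, 0.721, 0.693, -0.002]
contact_force: [0.2, -0.4, 0.4]
grip_width: 84.9
gripper_force: 0.0
```

```bash
python3 - <<'E'
from h import *
s=get_state();T=s["tcp_pos"];print(T,s["ee_rot"],s["joint_positions"])
p=read_camera("wrist");save(p,"w3");print(proj(p,[441.5,124,104]),proj(p,[T[0],T[1],T[2]-155]),p["xyz"])
E
```

```text
[441.29500604 123.0185447  322.10910467] [-0.00125552  0.72073011  0.69321267 -0.00164899] [ 1.25296627e-01 -1.26909112e-01 -2.34359229e-01  1.46749112e+00
  4.18945343e-05  1.73501094e+00]
(np.float64(279.57063363280537), np.float64(235.9119977288162)) (np.float64(279.3755209312366), np.float64(288.5109066660962)) [443.71327038 191.03443394 290.8225345 ]
```

View pics/w3.png

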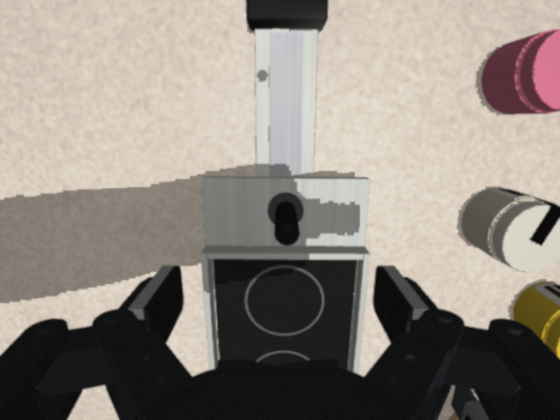

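The post top shows at (287,236), 7 px right of the predicted spot, so I'll shift +4 mm in x. Then I descend and pinch.

Call:
play_rows(motion=[[[0.004, 0.0, -0.03], [0, 0, 0], 0.085], [[0, 0.001, -0.03], [0, 0, 0], 0.085], [[0, 0, -0.027], [0, 0, 0], 0.085], [[0, 0, 0], [0, 0, 0], 0.005], [[0, 0, 0], [0, 0, 0], 0.005]], squeeze=50)

```text
t: 5.68
tcp_pos: [446.8, 124.2, 238.8]
ee_rot: [0.001, 0.721, 0.693, 0.001]
contact_force: [0.4, -0.1, 0.1]
grip_width: 51.3
gripper_force: 0.0
```

Call:
play_rows(motion=[[[0, 0, 0], [0, 0, 0], 0.005], [[0, 0, 0], [0, 0, 0], 0.005], [[0, 0, 0], [0, 0, 0], 0.005], [[0, 0, 0], [0, 0, 0], 0.005]])

```text
t: 6.18
tcp_pos: [445.9, 124.3, 238.7]
ee_rot: [-0.0, 0.721, 0.693, 0.0]
contact_force: [-3.4, 0.5, 5.7]
grip_width: 14.7
gripper_force: 49.1
```

Call:
play_rows(motion=[[[0.001, 0.025, 0], [0, 0, 0], 0.005], [[0.001, 0.025, 0], [0, 0, 0], 0.005], [[0.001, 0.025, 0], [0, 0, 0], 0.005], [[0.001, 0.02, 0], [0, 0, 0], 0.005], [[0, 0.01, 0], [0, 0, 0], 0.005]])

```text
t: 6.8
tcp_pos: [450.2, 229.8, 238.7]
ee_rot: [0.001, 0.721, 0.693, 0.0]
contact_force: [-2.1, -10.7, 7.0]
grip_width: 14.5
gripper_force: 49.5
```

Call:
play_rows(motion=[[[0.0, 0.003, 0], [0, 0, 0], 0.005], [[0.0, 0.003, 0], [0, 0, 0], 0.005]])

```text
t: 7.05
tcp_pos: [450.4, 234.2, 238.7]
ee_rot: [0.002, 0.722, 0.692, -0.001]
contact_force: [-1.6, -5.2, 6.5]
grip_width: 14.5
gripper_force: 49.4
```

Call:
play_rows(motion=[[[0.0, 0.003, 0], [0, 0, 0], 0.005], [[0.0, 0.003, 0], [0, 0, 0], 0.005]])

```text
t: 7.3
tcp_pos: [450.6, 240.9, 238.7]
ee_rot: [0.001, 0.722, 0.692, 0.001]
contact_force: [-0.3, -1.1, 5.1]
grip_width: 14.9
gripper_force: 49.2
```

Call:
play_rows(motion=[[[0.0, 0.003, 0], [0, 0, 0], 0.005], [[0.0, 0.003, 0], [0, 0, 0], 0.005]])

```text
t: 7.55
tcp_pos: [450.6, 245.3, 238.7]
ee_rot: [0.004, 0.722, 0.692, -0.002]
contact_force: [-1.2, -13.2, 9.8]
grip_width: 14.7
gripper_force: 49.7
```

Call:
play_rows(motion=[[[0.0, 0.003, 0], [0, 0, 0], 0.005], [[0.0, 0.003, 0], [0, 0, 0], 0.005]])

```text
t: 7.8
tcp_pos: [450.9, 252.6, 238.7]
ee_rot: [0.001, 0.722, 0.692, 0.001]
contact_force: [0.0, -1.6, 4.1]
grip_width: 14.9
gripper_force: 49.3
```

Call:
play_rows(motion=[[[0.0, 0.003, 0], [0, 0, 0], 0.005], [[0.0, 0.003, 0], [0, 0, 0], 0.005]])

```text
t: 8.05
tcp_pos: [451.1, 259.2, 238.7]
ee_rot: [0.001, 0.722, 0.692, 0.002]
contact_force: [1.7, -2.0, 5.1]
grip_width: 14.6
gripper_force: 49.3
```

Call:
play_rows(motion=[[[0.0, 0.003, 0], [0, 0, 0], 0.005], [[0.0, 0.003, 0], [0, 0, 0], 0.005]])

```text
t: 8.3
tcp_pos: [451.3, 265.3, 238.7]
ee_rot: [0.001, 0.722, 0.692, 0.002]
contact_force: [1.7, -1.5, 4.9]
grip_width: 14.6
gripper_force: 49.3
```

The force pattern puts the detent at about y≈241. I'll confirm it at the end stop, expected near 266.

Call:
play_rows(motion=[[[0.0, 0.002, 0], [0, 0, 0], 0.005], [[0.0, 0.002, 0], [0, 0, 0], 0.005]])

```text
t: 8.55
tcp_pos: [451.3, 268.2, 238.6]
ee_rot: [0.003, 0.722, 0.692, 0.0]
contact_force: [2.3, -9.4, 7.9]
grip_width: 14.9
gripper_force: 49.7
```

Call:
play_rows(motion=[[[0.0, 0.001, 0], [0, 0, 0], 0.005], [[0.0, 0, 0], [0, 0, 0], 0.005]])

```text
t: 8.8
tcp_pos: [451.4, 268.4, 238.7]
ee_rot: [0.004, 0.722, 0.692, -0.0]
contact_force: [1.9, -8.9, 7.8]
grip_width: 14.8
gripper_force: 49.7
```

Call:
play_rows(motion=[[[0.0, -0.008, 0], [0, 0, 0], 0.005], [[-0.001, -0.008, 0], [0, 0, 0], 0.005], [[0.0, -0.006, 0], [0, 0, 0], 0.005], [[0.0, -0.004, 0], [0, 0, 0], 0.005], [[0, 0, 0], [0, 0, 0], 0.005]])

```text
t: 9.43
tcp_pos: [450.3, 243.6, 238.7]
ee_rot: [0.002, 0.722, 0.692, 0.001]
contact_force: [2.6, -1.4, 6.1]
grip_width: 14.8
gripper_force: 49.7
```

Call:
play_rows(motion=[[[0.0, 0, 0], [0, 0, 0], 0.085], [[0, 0, 0], [0, 0, 0], 0.085], [[0.0, 0, 0], [0, 0, 0], 0.085], [[0.0, 0, 0.03], [0, 0, 0], 0.085], [[0, 0, 0.06], [0, 0, 0], 0.085]])

```text
t: 10.05
tcp_pos: [447.5, 243.6, 323.8]
ee_rot: [-0.002, 0.721, 0.693, -0.004]
contact_force: [0.6, 0.5, -0.0]
grip_width: 85.1
gripper_force: 0.0
```

Call:
play_rows(motion=[[[0.01, -0.02, 0.06], [0, 0, 0], 0.085], [[0.06, -0.04, 0.02], [0, 0, 0], 0.085], [[0.06, -0.05, 0], [0, 0, 0], 0.085], [[0.06, -0.03, 0], [0, 0, 0], 0.085], [[0, 0, 0], [0, 0, 0], 0.085]])

```text
t: 10.68
tcp_pos: [616.2, 120.6, 397.0]
ee_rot: [-0.002, 0.723, 0.691, -0.003]
contact_force: [-1.1, 0.3, -1.7]
grip_width: 84.7
gripper_force: 0.0
```

```bash
cat >> h.py <<'E'
def lids(p):
    """lid centre (z=62) and label yaw for every jar silhouette that is cream"""
    hsv=cv2.cvtColor(p["color"],cv2.COLOR_RGB2HSV)
    for d in silhouettes(p,"jar0"):
        m=d["mask"]
        if d["confidence"]<.3 or m.sum()<200: continue
        print("conf",round(d["confidence"],2),"px",m.sum(),"sat",np.median(hsv[m][:,1]),"ctr",np.round(np.argwhere(m).mean(0)[::-1]))
E
python3 - <<'E'
from h import *
s=get_state();T=s["tcp_pos"];print(T,s["joint_positions"])
p=read_camera("wrist");save(p,"w4");print(p["xyz"])
lids(p)
for d in search_frame(p,"jar0"): print(np.round(d["at"]),round(d["confidence"],2),np.round(proj(p,d["at"])))
E
```

```text
[616.18501905 120.55124986 396.98413205] [ 8.65965239e-02  3.28270447e-01  4.04509032e-01  1.65329169e+00
 -6.57419064e-04  1.70287521e+00]
[618.99484606 188.5386529  365.63179782]
conf 0.85 px 2139 sat 184.0 ctr [359. 290.]
conf 0.7 px 3230 sat 22.0 ctr [305. 211.]
conf 0.63 px 3627 sat 84.0 ctr [308.  81.]
[691.  12.  61.] 0.95 [356. 293.]
[645. 219.  63.] 0.87 [308.  84.]
[637. 103.  63.] 0.64 [302. 212.]
```

View pics/w4.png

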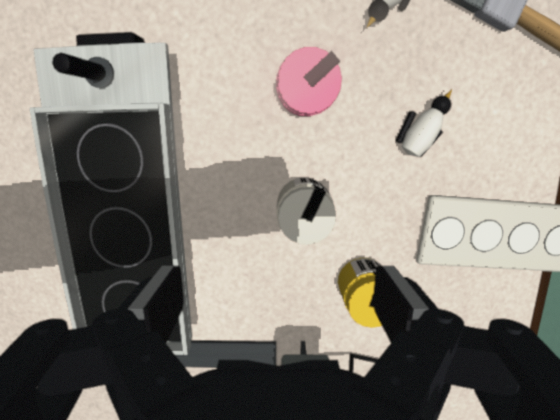

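The view shows jar A's lid at about (306,215), with its strip running to (320,184). The carrier rings are at (110,158) and (121,237).

```bash
python3 - <<'E'
from h import *
p=read_camera("wrist")
# refine lid: fit circle to bright-ish lid by strip dark pixels
sub=(slice(150,270),slice(250,360));hsv=cv2.cvtColor(p["color"],cv2.COLOR_RGB2HSV)
m=np.zeros((420,560),np.uint8)
d=[d for d in silhouettes(p,"jar0") if abs(np.argwhere(d["mask"]).mean(0)[1]-305)<12 and abs(np.argwhere(d["mask"]).mean(0)[0]-212)<20][0]["mask"]
ys,xs=np.where(d);print("box",xs.min(),xs.max(),ys.min(),ys.max())
dark=d&(hsv[...,2]<50);ys,xs=np.where(dark);W=np.array([atz(p,x,y,62)[:2] for x,y in zip(xs,ys)])
print("dark",len(W),W.mean(0))
a=atz(p,307,219,62);b=atz(p,320,184,62);c=atz(p,306,214.5,62);print("lid",c,"ends",a,b,"yaw",np.arctan2(*(b-a)[1::-1]))
for z in(62,0):
  pass
for u,v in[(110,158),(121,237)]:print("ring",atz(p,u,v,45))
# project model circles for check
for cx,cy in[c[:2]]:
    im=p["color"].copy()
    for z in(0,62):
        pts=np.array([proj(p,[cx+30*np.cos(t),cy+30*np.sin(t),z]) for t in np.linspace(0,6.28,40)]).astype(int);cv2.polylines(im,[pts],True,(255,0,0) if z else (0,255,0),1)
    cv2.imwrite("pics/chk1.png",cv2.resize(im[150:280,230:390],None,fx=3,fy=3,interpolation=0)[:,:,::-1])
E
```

```text
box 279 336 180 246
dark 365 [647.89801197 112.67768113]
lid [638.64633027 102.4780519   62.        ] ends [639.55816987  97.81469431  62.        ] [652.60220753 132.38260742  62.        ] yaw 1.209971137867329
ring [443.88180277 164.69024875  45.        ]
ring [440.94852778  80.24724455  45.        ]
```

View pics/chk1.png

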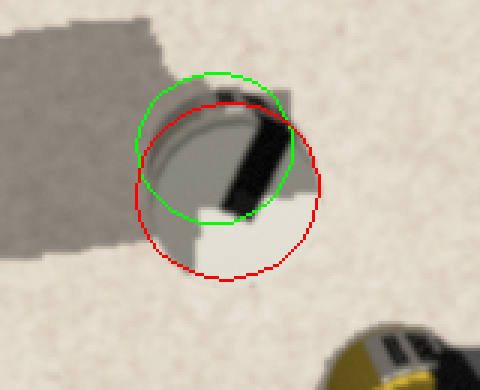

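The overlay puts jar A's centre at about (640,100) with label yaw about 1.16. The label has to face yaw -0.04, so a turn of -1.20 is needed. I'll grasp with the gripper pre-turned +1.20 so that it ends aligned across the rail.

Call:
play_rows(motion=[[[0.006, -0.005, -0.02], [0, 0, 0.172], 0.085], [[0.006, -0.005, -0.02], [0, 0, 0.172], 0.085], [[0.006, -0.005, -0.02], [0, 0, 0.172], 0.085], [[0.006, -0.005, -0.02], [0, 0, 0.171], 0.085], [[0, 0, -0.02], [0, 0, 0.171], 0.085]])

```text
t: 11.55
tcp_pos: [636.0, 104.1, 303.3]
ee_rot: [0.001, 0.365, 0.931, 0.0]
contact_force: [0.1, -0.3, -0.1]
grip_width: 84.8
gripper_force: 0.0
```

Call:
play_rows(motion=[[[0, 0, -0.02], [0, 0, 0.171], 0.085], [[0, 0, -0.017], [0, 0, 0.171], 0.085], [[0, 0, 0], [0, 0, 0], 0.085]])

```text
t: 11.92
tcp_pos: [635.2, 104.3, 264.7]
ee_rot: [-0.001, 0.205, 0.979, -0.0]
contact_force: [-0.0, 0.4, 0.6]
grip_width: 84.9
gripper_force: 0.0
```

Call:
play_rows(motion=[[[0, 0, -0.025], [0, 0, 0], 0.085], [[0, 0, -0.025], [0, 0, 0], 0.085], [[0, 0, -0.015], [0, 0, 0], 0.085], [[0, 0, 0], [0, 0, 0], 0.085]])

```text
t: 12.42
tcp_pos: [636.1, 103.6, 199.8]
ee_rot: [-0.001, 0.205, 0.979, -0.0]
contact_force: [-1.0, -0.6, -0.4]
grip_width: 85.1
gripper_force: 0.0
```

Call:
play_rows(motion=[[[0.004, -0.003, -0.004], [0, 0, 0], 0.085], [[0, 0, 0], [0, 0, 0], 0.05], [[0, 0, 0], [0, 0, 0], 0.05], [[0, 0, 0], [0, 0, 0], 0.05], [[0, 0, 0], [0, 0, 0], 0.05]], squeeze=35)

```text
t: 13.05
tcp_pos: [641.5, 100.1, 197.7]
ee_rot: [0.001, 0.205, 0.979, 0.0]
contact_force: [-0.8, -1.6, 5.2]
grip_width: 58.6
gripper_force: 38.5
```

Call:
play_rows(motion=[[[0, 0, 0.0], [0, 0, 0], 0.05], [[0, 0, 0.03], [0, 0, 0], 0.05], [[0, 0, 0.05], [0, 0, 0], 0.05], [[0, 0, 0.05], [0, 0, 0], 0.05], [[0, 0, 0], [0, 0, 0], 0.05]])

```text
t: 13.68
tcp_pos: [642.1, 100.5, 331.3]
ee_rot: [0.004, 0.204, 0.979, 0.001]
contact_force: [1.0, -1.0, -1.5]
grip_width: 58.5
gripper_force: 38.8
```

Call:
play_rows(motion=[[[-0.029, -0.015, 0], [0, 0, -0.172], 0.05], [[-0.029, -0.015, 0], [0, 0, -0.172], 0.05], [[-0.029, -0.015, 0], [0, 0, -0.172], 0.05], [[-0.029, -0.015, 0], [0, 0, -0.171], 0.05], [[-0.029, -0.015, 0], [0, 0, -0.171], 0.05]])

```text
t: 14.3
tcp_pos: [494.0, 25.0, 323.0]
ee_rot: [-0.002, 0.595, 0.804, -0.001]
contact_force: [0.2, -0.4, -2.1]
grip_width: 58.8
gripper_force: 38.9
```

Call:
play_rows(motion=[[[-0.029, -0.015, 0], [0, 0, -0.171], 0.05], [[-0.029, -0.014, 0], [0, 0, -0.171], 0.05], [[0, 0, -0.03], [0, 0, 0], 0.05], [[0, 0, -0.03], [0, 0, 0], 0.05], [[0, 0, 0], [0, 0, 0], 0.05]])

```text
t: 14.92
tcp_pos: [435.2, -3.3, 261.1]
ee_rot: [-0.004, 0.721, 0.692, -0.003]
contact_force: [-0.2, 0.2, -2.4]
grip_width: 58.6
gripper_force: 38.9
```

Call:
play_rows(motion=[[[0.003, 0, -0.01], [0, 0, 0], 0.05], [[0, 0, -0.006], [0, 0, 0], 0.05], [[0, 0, 0], [0, 0, 0], 0.05]])

```text
t: 15.3
tcp_pos: [440.9, -3.7, 250.2]
ee_rot: [-0.0, 0.721, 0.693, -0.0]
contact_force: [0.1, 0.4, -2.4]
grip_width: 58.7
gripper_force: 38.9
```

Call:
play_rows(motion=[[[0, 0, -0.002], [0, 0, 0], 0.05], [[0, 0, 0], [0, 0, 0], 0.05]])

```text
t: 15.55
tcp_pos: [441.0, -3.8, 248.5]
ee_rot: [0.0, 0.721, 0.692, 0.0]
contact_force: [0.0, -0.2, -3.0]
grip_width: 58.4
gripper_force: 38.9
```

Call:
play_rows(motion=[[[-0.002, 0, -0.003], [0, 0, 0], 0.05], [[0, 0, 0], [0, 0, 0], 0.05]])

```text
t: 15.8
tcp_pos: [438.5, -3.7, 245.0]
ee_rot: [-0.0, 0.721, 0.692, -0.0]
contact_force: [0.1, 0.2, -2.4]
grip_width: 59.0
gripper_force: 39.0
```

Call:
play_rows(motion=[[[0, 0, -0.002], [0, 0, 0], 0.05], [[0, 0, 0], [0, 0, 0], 0.05]])

```text
t: 16.05
tcp_pos: [438.7, -3.8, 243.0]
ee_rot: [-0.0, 0.721, 0.692, -0.0]
contact_force: [0.7, -0.5, -1.9]
grip_width: 58.8
gripper_force: 39.0
```

Call:
play_rows(motion=[[[0, 0, -0.001], [0, 0, 0], 0.05], [[0, 0, 0], [0, 0, 0], 0.05]])

```text
t: 16.3
tcp_pos: [438.8, -3.8, 242.1]
ee_rot: [-0.0, 0.721, 0.692, -0.0]
contact_force: [0.0, 0.3, -2.7]
grip_width: 58.4
gripper_force: 39.0
```

Call:
play_rows(motion=[[[0, 0, -0.001], [0, 0, 0], 0.05], [[0, 0, 0], [0, 0, 0], 0.08], [[0, 0, 0], [0, 0, 0], 0.08], [[0, 0, 0], [0, 0, 0], 0.08], [[0, 0, 0.03], [0, 0, 0], 0.08]])

```text
t: 16.92
tcp_pos: [437.5, -3.6, 269.1]
ee_rot: [-0.002, 0.721, 0.692, -0.002]
contact_force: [0.3, 0.1, -0.1]
grip_width: 80.1
gripper_force: 0.0
```

Call:
play_rows(motion=[[[0, 0, 0.05], [0, 0, 0], 0.085], [[0.02, 0.05, 0.05], [0, 0, 0], 0.085], [[0.02, 0.06, 0.04], [0, 0, 0], 0.085], [[0.02, 0.06, 0], [0, 0, 0], 0.085], [[0.02, 0.06, 0], [0, 0, 0], 0.085]])

```text
t: 17.55
tcp_pos: [512.8, 209.3, 398.5]
ee_rot: [0.001, 0.722, 0.692, 0.001]
contact_force: [1.1, 0.5, -0.1]
grip_width: 85.1
gripper_force: 0.0
```

Call:
play_rows(motion=[[[0.02, 0.06, 0], [0, 0, 0], 0.085], [[0.0, 0.02, 0], [0, 0, 0], 0.085], [[0, 0, 0], [0, 0, 0], 0.085]])

```text
t: 17.92
tcp_pos: [531.5, 287.7, 396.7]
ee_rot: [-0.0, 0.721, 0.693, -0.001]
contact_force: [-0.7, -0.9, 0.2]
grip_width: 85.1
gripper_force: 0.0
```

```bash
python3 - <<'E'
from h import *
s=get_state();T=s["tcp_pos"];print(T)
p=read_camera("wrist");save(p,"w5");print(p["xyz"])
lids(p)
for d in search_frame(p,"jar0"): print(np.round(d["at"]),round(d["confidence"],2),np.round(proj(p,d["at"])))
E
```

```text
[531.52762906 287.69934861 396.65949433]
[534.028714   355.70613968 365.34911434]
conf 0.91 px 3126 sat 113.0 ctr [387. 242.]
conf 0.66 px 4320 sat 125.0 ctr [183.  54.]
conf 0.61 px 4683 sat 130.0 ctr [399.  51.]
[450. 415.  57.] 0.97 [180.  57.]
[639. 230.  65.] 0.69 [388. 249.]
[643. 416.  58.] 0.64 [400.  46.]
[550. 394.  66.] 0.62 [295.  75.]
[725.   7.  70.] 0.48 [446. 417.]
```

View pics/w5.png

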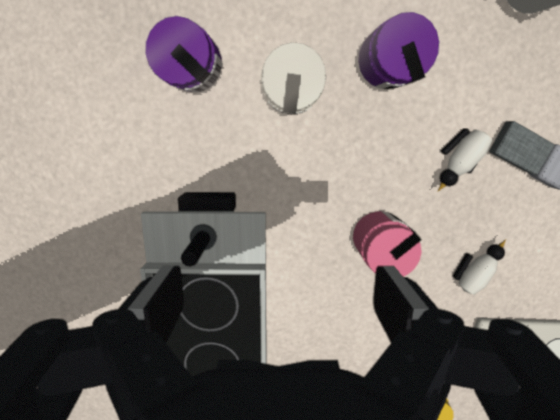

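Jar B's lid is at (294,76), with the strip running down to (291,112). The purple jars stand at (181,54) and (408,43).

```bash
python3 - <<'E'
from h import *
p=read_camera("wrist")
c=atz(p,294,76,62);a=atz(p,294,74,62);b=atz(p,291,107,62);print(c,a,b,np.arctan2(*(b-a)[1::-1]))
for u,v in((181,52),(409,41)):print(atz(p,u,v,62))
print("ring",atz(p,208,303,45),"post",atz(p,204,236,45))
E
```

```text
[550.55535335 391.62002719  62.        ] [550.60721096 393.2806179   62.        ] [547.06683111 365.50819633  62.        ] -1.6975907007010234
[453.34083076 416.19453967  62.        ]
[651.24068879 417.61700796  62.        ]
ring [448.39779891 161.48057557  45.        ] post [452.57883708 241.11582634  45.        ]
```

Call:
play_rows(motion=[[[0.004, 0.021, -0.01], [0, 0, 0.185], 0.085], [[0.004, 0.021, -0.01], [0, 0, 0.185], 0.085], [[0.004, 0.021, -0.01], [0, 0, 0.185], 0.085], [[0.004, 0.021, -0.01], [0, 0, 0.185], 0.085], [[0.003, 0.02, -0.02], [0, 0, 0.185], 0.085]])

```text
t: 18.75
tcp_pos: [551.7, 389.7, 338.8]
ee_rot: [0.001, 0.335, 0.942, 0.001]
contact_force: [-1.0, -0.3, 0.5]
grip_width: 85.2
gripper_force: 0.0
```

Call:
play_rows(motion=[[[0, 0, -0.02], [0, 0, 0.185], 0.085], [[0, 0, -0.025], [0, 0, 0.185], 0.085], [[0, 0, -0.03], [0, 0, 0.185], 0.085], [[0, 0, 0], [0, 0, 0], 0.085], [[0, 0, 0], [0, 0, 0], 0.085]])

```text
t: 19.38
tcp_pos: [551.4, 389.9, 263.8]
ee_rot: [0.001, 0.068, 0.998, 0.0]
contact_force: [-0.0, -0.5, 0.0]
grip_width: 84.8
gripper_force: 0.0
```

Call:
play_rows(motion=[[[-0.001, 0.001, -0.025], [0, 0, 0], 0.085], [[0, 0.001, -0.025], [0, 0, 0], 0.085], [[0, 0, -0.017], [0, 0, 0], 0.085], [[0, 0, 0], [0, 0, 0], 0.05], [[0, 0, 0], [0, 0, 0], 0.05]])

```text
t: 20.0
tcp_pos: [550.5, 393.2, 197.1]
ee_rot: [0.001, 0.066, 0.998, 0.001]
contact_force: [1.0, 0.6, -2.4]
grip_width: 58.7
gripper_force: 37.9
```

Call:
play_rows(motion=[[[0, 0, 0], [0, 0, 0], 0.05], [[0, 0, 0], [0, 0, 0], 0.05], [[0, 0, 0.03], [0, 0, 0], 0.05], [[0, 0, 0.05], [0, 0, 0], 0.05], [[0, 0, 0.05], [0, 0, 0], 0.05]])

```text
t: 20.62
tcp_pos: [549.4, 392.5, 325.2]
ee_rot: [-0.001, 0.066, 0.998, -0.001]
contact_force: [1.1, 0.7, -2.2]
grip_width: 58.2
gripper_force: 38.7
```

Call:
play_rows(motion=[[[-0.012, -0.035, 0.005], [0, 0, 0.184], 0.05], [[-0.012, -0.035, 0.005], [0, 0, 0.184], 0.05], [[-0.012, -0.035, 0], [0, 0, 0.184], 0.05], [[-0.012, -0.035, 0], [0, 0, 0.184], 0.05], [[-0.012, -0.035, 0], [0, 0, 0.184], 0.05]])

```text
t: 21.25
tcp_pos: [489.1, 216.6, 334.8]
ee_rot: [-0.0, -0.387, 0.922, -0.0]
contact_force: [0.2, -0.5, -2.2]
grip_width: 58.5
gripper_force: 38.7
```

Call:
play_rows(motion=[[[-0.012, -0.035, 0], [0, 0, 0.184], 0.05], [[-0.012, -0.035, 0], [0, 0, 0.184], 0.05], [[-0.012, -0.035, 0], [0, 0, 0.184], 0.05], [[-0.012, -0.032, 0], [0, 0, 0.184], 0.05], [[0, 0, 0], [0, 0, 0], 0.05]])

```text
t: 21.88
tcp_pos: [441.0, 79.2, 335.0]
ee_rot: [-0.0, -0.689, 0.725, 0.0]
contact_force: [0.9, 0.2, -2.7]
grip_width: 58.7
gripper_force: 38.7
```

```bash
python3 - <<'E'
from h import *
s=get_state();print(s["tcp_pos"],s["ee_rot"])
p=read_camera("wrist");save(p,"w6");print(p["xyz"])
for z in(45,107):print(proj(p,[438.5,-4,z]))
for d in search_frame(p,"jar0"): print(np.round(d["at"]),round(d["confidence"],2),np.round(proj(p,d["at"])))
E
```

```text
[441.0054103   79.21514538 334.96213309] [-4.64304872e-04 -6.89173547e-01  7.24596163e-01  8.99819488e-05]
[437.39502406   9.56732096 303.77675678]
(np.float64(275.36859492909826), np.float64(105.03572503554568))
(np.float64(274.6191931331201), np.float64(99.19613397590093))
[680.   3.  18.] 0.94 [  6. 134.]
[441.  69. 202.] 0.92 [275. 298.]
[436. -11. 105.] 0.76 [278.  87.]
```

View pics/w6.png

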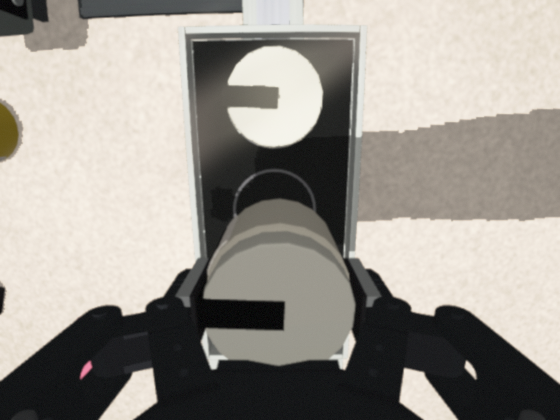

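Both strips point left in the image (world +x, the reader side), squarely across the rail. Jar A stands in its ring at (275,97). I'll lower jar B now.

Call:
play_rows(motion=[[[0.001, 0.001, -0.03], [0, 0, 0], 0.05], [[0, 0, -0.03], [0, 0, 0], 0.05], [[0, 0, -0.02], [0, 0, 0], 0.05], [[0, 0, -0.008], [0, 0, 0], 0.05], [[0, 0, 0], [0, 0, 0], 0.05]])

```text
t: 22.6
tcp_pos: [442.8, 82.3, 246.9]
ee_rot: [-0.0, -0.691, 0.723, 0.0]
contact_force: [0.9, 0.1, -2.1]
grip_width: 58.6
gripper_force: 38.7
```

Call:
play_rows(motion=[[[0, 0, -0.003], [0, 0, 0], 0.05], [[0, 0, 0], [0, 0, 0], 0.05]])

```text
t: 22.85
tcp_pos: [443.2, 81.8, 244.9]
ee_rot: [0.001, -0.69, 0.723, -0.0]
contact_force: [0.1, -0.4, -1.4]
grip_width: 58.9
gripper_force: 38.7
```

Call:
play_rows(motion=[[[0, 0, -0.002], [0, 0, 0], 0.05], [[0, 0, 0], [0, 0, 0], 0.05]])

```text
t: 23.1
tcp_pos: [442.8, 81.7, 242.2]
ee_rot: [0.0, -0.69, 0.723, -0.0]
contact_force: [-1.2, -0.9, -2.4]
grip_width: 58.5
gripper_force: 38.7
```

Call:
play_rows(motion=[[[0, 0, -0.001], [0, 0, 0], 0.05], [[0, 0, 0], [0, 0, 0], 0.08], [[0, 0, 0], [0, 0, 0], 0.08], [[0, 0, 0], [0, 0, 0], 0.08], [[0, 0, 0.03], [0, 0, 0], 0.08]])

```text
t: 23.72
tcp_pos: [441.5, 81.7, 269.1]
ee_rot: [-0.002, -0.69, 0.723, 0.002]
contact_force: [1.1, -1.0, -0.5]
grip_width: 80.0
gripper_force: 0.0
```

Call:
play_rows(motion=[[[0, 0, 0.05], [0, 0, 0], 0.085], [[0.001, 0.05, 0.02], [0, 0, 0], 0.085], [[0.002, 0.05, 0.02], [0, 0, 0], 0.085], [[0.002, 0.05, 0], [0, 0, 0], 0.085], [[0.002, 0.012, 0], [0, 0, 0], 0.085]])

```text
t: 24.35
tcp_pos: [449.7, 246.1, 361.6]
ee_rot: [0.001, -0.692, 0.722, -0.0]
contact_force: [0.5, -0.6, -0.5]
grip_width: 85.2
gripper_force: 0.0
```

```bash
python3 - <<'E'
from h import *
s=get_state();print(s["tcp_pos"],s["t"])
p=read_camera("wrist");save(p,"w7");print(p["xyz"])
for nm,y,x in(("A",-4,438.5),("B",81,442.5)):
    u,v=proj(p,[x,y,107]);print(nm,u,v)
for d in search_frame(p,"jar0"): print(np.round(d["at"]),round(d["confidence"],2),np.round(proj(p,d["at"])))
q=read_camera("scene")
for d in search_frame(q,"jar0"): print(np.round(d["at"]),round(d["confidence"],2))
E
```

```text
[449.67046749 246.1241479  361.5791043 ] 24.35
[446.60402284 176.48931636 330.3159774 ]
A 279.09178519088096 -186.83099238598916
B 278.38887818909086 -37.807058790342666
[449. 398.  41.] 0.58 [285. 342.]
[443. 108.  89.] 0.56 [279.  18.]
[457.  -2.  92.] 0.97
[662. 412.  55.] 0.91
[463.  87.  93.] 0.88
[728.  -0.  57.] 0.66
[663. 220.  56.] 0.64
[470. 417.  53.] 0.63
```

View pics/w7.png

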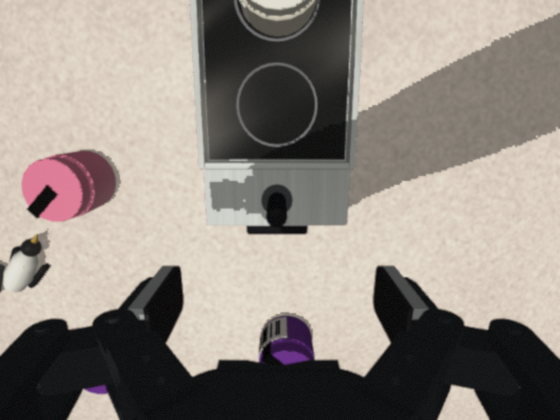

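```bash
python3 - <<'E'
from h import *
p=read_camera("wrist")
print(proj(p,[450,243,104]),proj(p,[450,243,45]),atz(p,276,205,45),atz(p,276,105,45))
q=read_camera("scene");cv2.imwrite("pics/s2.png",cv2.resize(q["color"][150:290,170:400],None,fx=3.4,fy=3.4,interpolation=2)[:,:,::-1])
E
```

```text
(np.float64(277.21708133490927), np.float64(223.0843286253016)) (np.float64(277.310579004686), np.float64(203.6844693116572)) [451.23437574 244.16140577  45.        ] [447.12253981 158.23543928  45.        ]
```

View pics/s2.png

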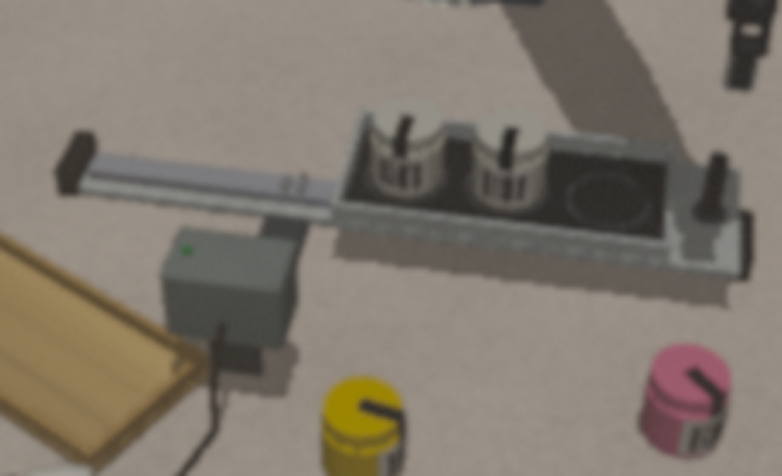

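Both jars stand upright with their labels facing the reader side, and the carrier is at loading. Next I'll pinch the post and slide gently to the reader.

Call:
play_rows(motion=[[[0.001, -0.003, -0.05], [0, 0, 0], 0.085], [[0, 0, -0.05], [0, 0, 0], 0.085], [[0, 0, -0.024], [0, 0, 0], 0.085], [[0, 0, 0], [0, 0, 0], 0.05], [[0, 0, 0], [0, 0, 0], 0.03]], squeeze=50)

```text
t: 25.28
tcp_pos: [451.5, 240.3, 238.6]
ee_rot: [0.001, -0.69, 0.724, -0.0]
contact_force: [-0.0, -0.2, 0.2]
grip_width: 51.2
gripper_force: 0.0
```

Call:
play_rows(motion=[[[0, 0, 0], [0, 0, 0], 0.005], [[0, 0, 0], [0, 0, 0], 0.005], [[0, 0, 0], [0, 0, 0], 0.005], [[0, 0, 0], [0, 0, 0], 0.005]])

```text
t: 25.78
tcp_pos: [450.8, 241.0, 239.1]
ee_rot: [0.001, -0.691, 0.723, 0.0]
contact_force: [-2.1, -0.0, 5.4]
grip_width: 14.8
gripper_force: 49.1
```

Call:
play_rows(motion=[[[0, -0.003, 0], [0, 0, 0], 0.005], [[0, -0.004, 0], [0, 0, 0], 0.005], [[0, -0.005, 0], [0, 0, 0], 0.005], [[0, -0.006, 0], [0, 0, 0], 0.005], [[-0.001, -0.007, 0], [0, 0, 0], 0.005]])

```text
t: 26.4
tcp_pos: [449.8, 216.4, 239.1]
ee_rot: [0.001, -0.691, 0.723, 0.001]
contact_force: [-1.7, 2.5, 5.1]
grip_width: 14.8
gripper_force: 49.1
```

Call:
play_rows(motion=[[[0, -0.008, 0], [0, 0, 0], 0.005], [[0, -0.008, 0], [0, 0, 0], 0.005], [[-0.001, -0.008, 0], [0, 0, 0], 0.005], [[0, -0.008, 0], [0, 0, 0], 0.005], [[-0.001, -0.008, 0], [0, 0, 0], 0.005]])

```text
t: 27.02
tcp_pos: [447.9, 176.2, 239.1]
ee_rot: [0.001, -0.691, 0.723, 0.0]
contact_force: [-1.6, 2.0, 6.0]
grip_width: 14.7
gripper_force: 49.1
```

Call:
play_rows(motion=[[[0, -0.008, 0], [0, 0, 0], 0.005], [[0, -0.008, 0], [0, 0, 0], 0.005], [[-0.001, -0.008, 0], [0, 0, 0], 0.005], [[0, -0.008, 0], [0, 0, 0], 0.005], [[-0.001, -0.008, 0], [0, 0, 0], 0.005]])

```text
t: 27.65
tcp_pos: [446.1, 136.1, 239.1]
ee_rot: [0.001, -0.691, 0.723, 0.0]
contact_force: [-1.6, 2.0, 5.7]
grip_width: 14.8
gripper_force: 49.1
```

Call:
play_rows(motion=[[[0, -0.008, 0], [0, 0, 0], 0.005], [[0, -0.008, 0], [0, 0, 0], 0.005], [[-0.001, -0.008, 0], [0, 0, 0], 0.005], [[0, -0.008, 0], [0, 0, 0], 0.005], [[-0.001, -0.008, 0], [0, 0, 0], 0.005]])

```text
t: 28.28
tcp_pos: [444.3, 95.9, 239.1]
ee_rot: [0.001, -0.691, 0.723, -0.0]
contact_force: [-1.1, 1.3, 4.4]
grip_width: 14.5
gripper_force: 49.1
```

Call:
play_rows(motion=[[[0, -0.007, 0], [0, 0, 0], 0.005], [[0, -0.006, 0], [0, 0, 0], 0.005], [[0, -0.005, 0], [0, 0, 0], 0.005], [[0, -0.004, 0], [0, 0, 0], 0.005]])

```text
t: 28.78
tcp_pos: [443.7, 73.9, 239.1]
ee_rot: [0.001, -0.691, 0.723, 0.0]
contact_force: [-5.4, 2.2, 8.0]
grip_width: 15.3
gripper_force: 49.5
```

Call:
play_rows(motion=[[[0, -0.003, 0], [0, 0, 0], 0.005], [[0, -0.003, 0], [0, 0, 0], 0.005]])

```text
t: 29.02
tcp_pos: [443.6, 69.7, 239.0]
ee_rot: [0.003, -0.691, 0.723, 0.003]
contact_force: [-4.9, 6.7, 8.7]
grip_width: 14.3
gripper_force: 49.5
```

Call:
play_rows(motion=[[[0, -0.003, 0], [0, 0, 0], 0.005], [[0, -0.002, 0], [0, 0, 0], 0.005], [[0, 0, 0], [0, 0, 0], 0.005]])

```text
t: 29.4
tcp_pos: [443.3, 62.8, 239.0]
ee_rot: [-0.0, -0.691, 0.723, 0.0]
contact_force: [-5.2, -0.5, 9.1]
grip_width: 14.7
gripper_force: 49.5
```

Call:
play_rows(motion=[[[0, -0.001, 0], [0, 0, 0], 0.005], [[0, 0, 0], [0, 0, 0], 0.005]])

```text
t: 29.65
tcp_pos: [443.3, 61.8, 239.1]
ee_rot: [-0.0, -0.691, 0.723, 0.0]
contact_force: [-5.8, 0.3, 9.7]
grip_width: 14.7
gripper_force: 49.5
```

Call:
play_rows(motion=[[[0, 0, 0], [0, 0, 0], 0.085], [[0, 0, 0], [0, 0, 0], 0.085], [[0, 0, 0], [0, 0, 0], 0.085], [[0, 0.0, 0.04], [0, 0, 0], 0.085], [[0, 0.0, 0.06], [0, 0, 0], 0.085]])

```text
t: 30.28
tcp_pos: [442.9, 61.7, 335.6]
ee_rot: [-0.002, -0.69, 0.723, 0.002]
contact_force: [1.0, -0.4, -0.0]
grip_width: 85.3
gripper_force: 0.0
```

Call:
play_rows(motion=[[[0, 0, 0.06], [0, 0, 0], 0.085], [[0, 0, 0.02], [0, 0, 0], 0.085], [[0, 0, 0], [0, 0, 0], 0.085], [[0, 0.0, 0], [0, 0, 0], 0.085], [[0, 0, 0], [0, 0, 0], 0.085]])

```text
t: 30.9
tcp_pos: [443.5, 61.7, 415.0]
ee_rot: [-0.001, -0.69, 0.723, 0.001]
contact_force: [-0.4, -0.2, 0.0]
grip_width: 85.2
gripper_force: 0.0
```

```bash
python3 - <<'E'
from h import *
s=get_state();print(s["tcp_pos"],s["t"])
p=read_camera("wrist")
for d in search_frame(p,"jar0"): print(np.round(d["at"]),round(d["confidence"],2),np.round(proj(p,d["at"])))
q=read_camera("scene")
for d in search_frame(q,"jar0"): print(np.round(d["at"]),round(d["confidence"],2))
a=cv2.resize(q["color"][150:290,130:400],(800,415),interpolation=2);
cv2.imwrite("pics/s3.png",a[:,:,::-1])
E
```

```text
[443.50682718  61.72727325 415.02774185] 30.9
[649. 188.  33.] 0.86 [114. 298.]
[434. -82. 107.] 0.69 [279.  26.]
[691.  -6.  64.] 0.61 [ 25. 141.]
[729.   1.  56.] 0.98
[662. 408.  53.] 0.93
[ 455. -177.   89.] 0.83
[666. 219.  58.] 0.76
[455. -95.  94.] 0.7
```

View pics/s3.png

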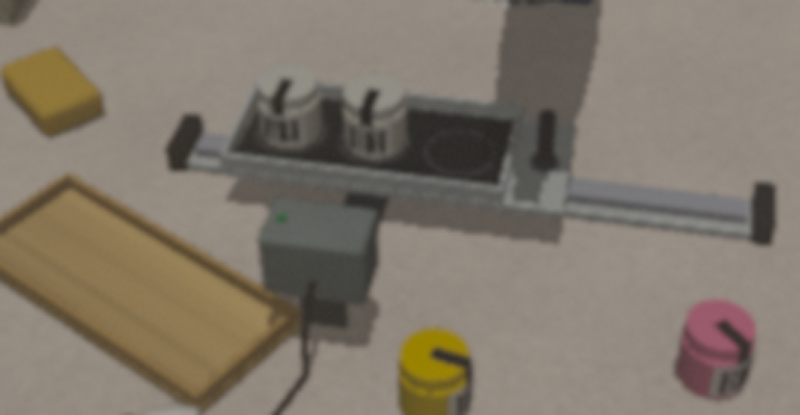

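The scene view shows both jars upright in the carrier, with labels and strips facing the camera side and the carrier in front of the reader. I'll let it stand while moving overhead for a numeric check.

Call:
play_rows(motion=[[[0, -0.02, 0], [0, 0, 0], 0.085], [[0, -0.02, 0], [0, 0, 0], 0.085], [[0, -0.02, 0], [0, 0, 0], 0.085], [[0, -0.02, 0], [0, 0, 0], 0.085], [[0, -0.02, 0], [0, 0, 0], 0.085]])

```text
t: 31.72
tcp_pos: [443.8, -38.9, 416.9]
ee_rot: [-0.0, -0.69, 0.723, 0.0]
contact_force: [0.1, 0.2, 0.0]
grip_width: 85.1
gripper_force: 0.0
```

Call:
play_rows(motion=[[[0, 0, 0], [0, 0, 0], 0.085], [[0, 0, 0], [0, 0, 0], 0.085], [[0, 0, 0], [0, 0, 0], 0.085], [[0, 0, 0], [0, 0, 0], 0.085], [[0, 0, 0], [0, 0, 0], 0.085]])

```text
t: 32.35
tcp_pos: [443.9, -37.9, 417.2]
ee_rot: [0.0, -0.691, 0.723, 0.0]
contact_force: [-0.2, -0.6, -0.2]
grip_width: 84.6
gripper_force: 0.0
```

Call:
play_rows(motion=[[[0, 0, 0], [0, 0, 0], 0.085], [[0, 0, 0], [0, 0, 0], 0.085], [[0, 0, 0], [0, 0, 0], 0.085], [[0, 0, 0], [0, 0, 0], 0.085], [[0, 0, 0], [0, 0, 0], 0.085]])

```text
t: 32.98
tcp_pos: [443.8, -38.3, 417.2]
ee_rot: [-0.0, -0.69, 0.723, 0.0]
contact_force: [0.2, -0.1, -0.9]
grip_width: 84.5
gripper_force: 0.0
```

Call:
play_rows(motion=[[[0, 0, 0], [0, 0, 0], 0.085], [[0, 0, 0], [0, 0, 0], 0.085], [[0, 0, 0], [0, 0, 0], 0.085], [[0, 0, 0], [0, 0, 0], 0.085], [[0, 0, 0], [0, 0, 0], 0.085]])

```text
t: 33.6
tcp_pos: [443.9, -38.3, 417.2]
ee_rot: [0.0, -0.69, 0.723, 0.0]
contact_force: [0.3, 0.2, -0.1]
grip_width: 85.0
gripper_force: 0.0
```

```bash
cat >> h.py <<'E'
def strip(p,xy,h):
    """lid circle centre and strip yaw near world xy, lid height h"""
    g=p["color"].astype(int);yy,xx=np.mgrid[:420,:560]
    u,v=proj(p,[*xy,h])
    best=None
    for d in silhouettes(p,"jar0"):
        c=np.argwhere(d["mask"]).mean(0)[::-1]
        if np.hypot(c[0]-u,c[1]-v)<30 and d["confidence"]>.3: best=d["mask"];break
    if best is None: print("none near",u,v);return
    ys,xs=np.where(best&(g.max(2)<95));W=np.array([atz(p,x,y,h)[:2] for x,y in zip(xs,ys)])
    ys2,xs2=np.where(best);B=np.array([atz(p,x,y,h)[:2] for x,y in zip(xs2,ys2)])
    (c,r)=cv2.minEnclosingCircle(B.astype(np.float32))
    k=np.hypot(*(W-c).T)<26;W=W[k]
    dv=W.mean(0)-c;vx,vy=cv2.fitLine(W.astype(np.float32),2,0,.01,.01).ravel()[:2]
    if vx*dv[0]+vy*dv[1]<0: vx,vy=-vx,-vy
    print("circle",np.round(c,1),round(r,1),"n",len(W),"offset yaw",np.round(np.arctan2(dv[1],dv[0]),2),"line yaw",np.round(np.arctan2(vy,vx),2))
E
python3 - <<'E'
from h import *
s=get_state();print(s["tcp_pos"],s["t"])
p=read_camera("wrist")
for d in search_frame(p,"jar0"): print(np.round(d["at"]),round(d["confidence"],2),np.round(proj(p,d["at"])))
strip(p,[434,-99],107);strip(p,[430,-183],107);save(p,"w8")
q=read_camera("scene")
for d in search_frame(q,"jar0"): print(np.round(d["at"]),round(d["confidence"],2))
for d in search_frame(p,"ware_tray"): print("tray",np.round(d["at"]),round(d["confidence"],2))
E
```

```text
[443.85072273 -38.25831631 417.19207435] 33.6
[437. -98. 108.] 0.84 [283. 135.]
[ 431. -177.  106.] 0.63 [285.  32.]
[692.  -8.  64.] 0.62 [ 50. 233.]
[723. 296.  16.] 0.44 [103. 414.]
circle [ 436.4 -100.8] 29.1 n 470 offset yaw -0.04 line yaw -0.11
circle [ 432.2 -178.7] 32.1 n 528 offset yaw -0.55 line yaw -0.06
[665. 411.  52.] 0.81
[ 454. -176.   91.] 0.74
[664. 217.  58.] 0.65
[725.   2.  54.] 0.6
[470. 418.  53.] 0.58
[454. -92.  92.] 0.56
tray [ 664. -212.   10.] 0.55
```

The jars are still in place, with strip yaws of about -0.05, and the carrier has stood over 3 s in the reader detent. I'll measure the ware tray from above, then unload.

Call:
play_rows(motion=[[[0.03, -0.045, 0.01], [0, 0, 0], 0.085], [[0.035, -0.045, 0.01], [0, 0, 0], 0.085], [[0.035, -0.045, 0], [0, 0, 0], 0.085], [[0.03, -0.035, 0], [0, 0, 0], 0.085], [[0, 0, 0], [0, 0, 0], 0.085]])

```text
t: 34.58
tcp_pos: [575.5, -211.1, 433.5]
ee_rot: [-0.001, -0.689, 0.724, 0.002]
contact_force: [-0.9, 1.1, -0.6]
grip_width: 84.6
gripper_force: 0.0
```

```bash
python3 - <<'E'
from h import *
s=get_state();print(s["tcp_pos"],s["t"])
p=read_camera("wrist");save(p,"w9");print(p["xyz"])
for d in silhouettes(p,"ware_tray")[:2]:
    m=d["mask"].astype(np.uint8);c=max(cv2.findContours(m,0,2)[0],key=cv2.contourArea)
    h=cv2.approxPolyDP(cv2.convexHull(c),5,True)[:,0]
    print(d["confidence"],m.sum(),[(k.tolist(),np.round(atz(p,*map(float,k),26)[:2]).tolist()) for k in h])
for d in search_frame(p,"ware_tray"): print("tray",np.round(d["at"]),round(d["confidence"],2))
for n in("figure0","sponge"):
    for d in search_frame(p,n): print(n,np.round(d["at"]),round(d["confidence"],2))
E
```

```text
[ 575.46178023 -211.06251788  433.51926167] 34.575
[ 571.79489416 -280.67112044  402.20552305]
0.56 27855 [([339, 12], [501.0, -391.0]), ([229, 238], [637.0, -147.0]), ([200, 240], [673.0, -146.0]), ([133, 208], [750.0, -191.0]), ([212, 0], [633.0, -409.0]), ([322, 0], [518.0, -403.0])]
tray [ 621. -298.    8.] 0.95
tray [ 434. -123.   95.] 0.29
figure0 [ 776. -215.   23.] 0.92
```

View pics/w9.png

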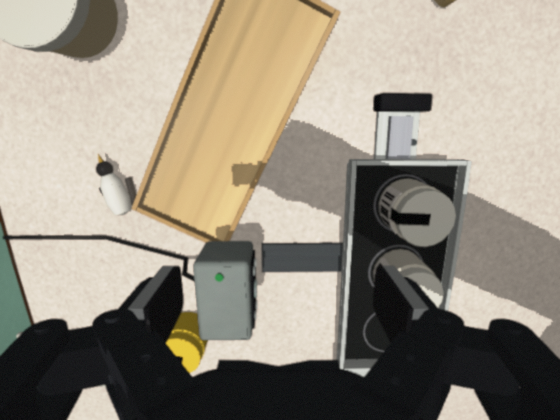

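The picture shows the reader's light green. The tray's corners are at (340,12) and (134,208), which gives its centre at about (625,-291) with its long axis along (0.49,0.87). Both jars are in the carrier. I'll fetch jar A.

Call:
play_rows(motion=[[[-0.036, 0.007, -0.025], [0, 0, 0], 0.085], [[-0.036, 0.008, -0.03], [0, 0, 0], 0.085], [[-0.036, 0.007, -0.03], [0, 0, 0], 0.085], [[-0.036, 0.008, -0.03], [0, 0, 0], 0.085], [[0, 0, -0.02], [0, 0, 0], 0.085]])

```text
t: 35.45
tcp_pos: [426.3, -175.9, 300.3]
ee_rot: [-0.0, -0.691, 0.723, 0.002]
contact_force: [-0.3, -0.7, -0.5]
grip_width: 85.2
gripper_force: 0.0
```

Call:
play_rows(motion=[[[0, 0, 0], [0, 0, 0], 0.085], [[0, 0, 0], [0, 0, 0], 0.085]])

```text
t: 35.7
tcp_pos: [430.2, -178.0, 304.0]
ee_rot: [0.0, -0.691, 0.723, -0.002]
contact_force: [0.7, 0.1, 0.6]
grip_width: 84.7
gripper_force: 0.0
```

Call:
play_rows(motion=[[[0.001, -0.002, -0.025], [0, 0, 0], 0.085], [[0, 0, -0.025], [0, 0, 0], 0.085], [[0, 0, -0.013], [0, 0, 0], 0.085], [[0, 0, 0], [0, 0, 0], 0.05], [[0, 0, 0], [0, 0, 0], 0.05]], squeeze=35)

```text
t: 36.33
tcp_pos: [431.5, -180.6, 240.8]
ee_rot: [0.0, -0.691, 0.723, -0.001]
contact_force: [1.2, -0.7, -1.4]
grip_width: 58.7
gripper_force: 38.0
```

Call:
play_rows(motion=[[[0, 0, 0], [0, 0, 0], 0.05], [[0, 0, 0], [0, 0, 0], 0.05], [[0, 0, 0.03], [0, 0, 0], 0.05], [[0, 0, 0.04], [0, 0, 0], 0.05], [[0, 0, 0.03], [0, 0, 0], 0.05]])

```text
t: 36.95
tcp_pos: [430.8, -180.2, 340.1]
ee_rot: [0.0, -0.69, 0.723, -0.0]
contact_force: [0.8, -0.4, -2.6]
grip_width: 58.8
gripper_force: 39.1
```

Call:
play_rows(motion=[[[0.034, -0.032, 0], [0, 0, -0.094], 0.05], [[0.034, -0.032, 0], [0, 0, -0.094], 0.05], [[0.033, -0.032, 0], [0, 0, -0.094], 0.05], [[0.033, -0.032, 0], [0, 0, -0.094], 0.05], [[0.033, -0.031, 0], [0, 0, -0.094], 0.05]])

```text
t: 37.58
tcp_pos: [598.7, -340.2, 337.8]
ee_rot: [-0.0, -0.502, 0.865, 0.001]
contact_force: [1.4, -0.2, -1.3]
grip_width: 58.5
gripper_force: 39.1
```

Call:
play_rows(motion=[[[0, 0, -0.03], [0, 0, 0], 0.05], [[0, 0, -0.03], [0, 0, 0], 0.05], [[0, 0, -0.03], [0, 0, 0], 0.05], [[0, 0, -0.02], [0, 0, 0], 0.05], [[0, 0, 0], [0, 0, 0], 0.05]])

```text
t: 38.2
tcp_pos: [596.8, -338.5, 225.9]
ee_rot: [-0.001, -0.503, 0.864, 0.003]
contact_force: [0.3, -1.2, -2.7]
grip_width: 58.5
gripper_force: 39.0
```

Call:
play_rows(motion=[[[0.001, 0, -0.008], [0, 0, 0], 0.05], [[0, 0, -0.006], [0, 0, 0], 0.05], [[0, 0, -0.002], [0, 0, 0], 0.05], [[0, 0, 0], [0, 0, 0], 0.05]])

```text
t: 38.7
tcp_pos: [598.9, -339.3, 213.4]
ee_rot: [0.0, -0.503, 0.864, -0.0]
contact_force: [0.4, 0.4, -2.1]
grip_width: 58.4
gripper_force: 39.1
```

Call:
play_rows(motion=[[[0, 0, -0.002], [0, 0, 0], 0.05], [[0, 0, 0], [0, 0, 0], 0.05]])

```text
t: 38.95
tcp_pos: [598.8, -339.2, 211.2]
ee_rot: [0.0, -0.503, 0.864, 0.0]
contact_force: [-0.6, -0.4, -3.0]
grip_width: 58.5
gripper_force: 39.1
```

Call:
play_rows(motion=[[[0, 0, -0.001], [0, 0, 0], 0.05], [[0, 0, 0], [0, 0, 0], 0.05]])

```text
t: 39.2
tcp_pos: [598.8, -339.2, 210.1]
ee_rot: [-0.0, -0.503, 0.864, 0.0]
contact_force: [-0.6, -0.7, -2.4]
grip_width: 58.8
gripper_force: 39.1
```

Call:
play_rows(motion=[[[0, 0, -0.002], [0, 0, 0], 0.05], [[0, 0, 0], [0, 0, 0], 0.05]])

```text
t: 39.45
tcp_pos: [598.7, -339.2, 207.8]
ee_rot: [-0.0, -0.503, 0.864, 0.0]
contact_force: [0.6, 0.1, -2.2]
grip_width: 58.6
gripper_force: 39.1
```

Call:
play_rows(motion=[[[0, 0, -0.0015], [0, 0, 0], 0.05], [[0, 0, 0], [0, 0, 0], 0.05]])

```text
t: 39.7
tcp_pos: [598.9, -339.3, 206.8]
ee_rot: [0.0, -0.503, 0.864, -0.0]
contact_force: [-0.5, 0.7, -1.9]
grip_width: 58.9
gripper_force: 39.1
```

Call:
play_rows(motion=[[[0, 0, -0.001], [0, 0, 0], 0.05], [[0, 0, 0], [0, 0, 0], 0.05]])

```text
t: 39.95
tcp_pos: [598.9, -339.2, 206.7]
ee_rot: [0.0, -0.503, 0.864, -0.0]
contact_force: [-1.3, 1.2, 2.9]
grip_width: 58.2
gripper_force: 39.5
```

Contact with the floor is felt. I'll release and go for jar B.

Call:
play_rows(motion=[[[0, 0, 0], [0, 0, 0], 0.08], [[0, 0, 0], [0, 0, 0], 0.08], [[0, 0, 0], [0, 0, 0], 0.08], [[0, 0, 0.03], [0, 0, 0], 0.08], [[0, 0, 0.05], [0, 0, 0], 0.085]])

```text
t: 40.58
tcp_pos: [598.0, -338.7, 282.9]
ee_rot: [-0.001, -0.503, 0.864, 0.003]
contact_force: [0.6, -0.1, -0.1]
grip_width: 85.1
gripper_force: 0.0
```

Call:
play_rows(motion=[[[-0.01, 0.01, 0.05], [0, 0, 0.094], 0.085], [[-0.038, 0.055, 0], [0, 0, 0.094], 0.085], [[-0.038, 0.06, 0], [0, 0, 0.094], 0.085], [[-0.039, 0.06, 0], [0, 0, 0.094], 0.085], [[-0.039, 0.055, -0.01], [0, 0, 0.094], 0.085]])

```text
t: 41.2
tcp_pos: [449.2, -120.8, 327.4]
ee_rot: [0.001, -0.692, 0.722, -0.001]
contact_force: [0.9, 1.5, 1.2]
grip_width: 85.0
gripper_force: 0.0
```

Call:
play_rows(motion=[[[0, 0, -0.02], [0, 0, 0], 0.085], [[0, 0, 0], [0, 0, 0], 0.085]])

```text
t: 41.45
tcp_pos: [449.1, -121.4, 305.2]
ee_rot: [-0.0, -0.691, 0.723, 0.001]
contact_force: [-0.3, -0.5, 0.6]
grip_width: 84.6
gripper_force: 0.0
```

```bash
python3 - <<'E'
from h import *
s=get_state();print(s["tcp_pos"],s["t"])
q=read_camera("scene")
for d in search_frame(q,"jar0"): print(np.round(d["at"]),round(d["confidence"],2))
q=read_camera("side")
for d in search_frame(q,"jar0"): print(np.round(d["at"]),round(d["confidence"],2))
E
```

```text
[ 449.12213433 -121.35770938  305.22458053] 41.45
[727.   2.  54.] 0.91
[454. -95.  91.] 0.84
[663. 409.  54.] 0.84
[468. 416.  53.] 0.69
[ 616. -331.   63.] 0.67
[664. 221.  57.] 0.64
[ 589. -354.   72.] 0.85
[ 434. -120.   93.] 0.82
[655. 204.  49.] 0.72
[714.  -3.  59.] 0.7
[448. 403.  49.] 0.59
```

Call:
play_rows(motion=[[[-0.007, 0.012, 0], [0, 0, 0], 0.085], [[-0.007, 0.011, 0], [0, 0, 0], 0.085], [[0, 0, -0.025], [0, 0, 0], 0.085], [[0, 0, -0.025], [0, 0, 0], 0.085], [[0, 0, -0.014], [0, 0, 0], 0.085]])

```text
t: 42.28
tcp_pos: [435.3, -98.4, 241.3]
ee_rot: [-0.0, -0.691, 0.723, 0.001]
contact_force: [0.6, 0.1, -0.2]
grip_width: 84.6
gripper_force: 0.0
```

Call:
play_rows(motion=[[[0, 0, 0], [0, 0, 0], 0.05], [[0, 0, 0], [0, 0, 0], 0.05], [[0, 0, 0], [0, 0, 0], 0.05], [[0, 0, 0], [0, 0, 0], 0.05]])

```text
t: 42.78
tcp_pos: [436.4, -99.4, 243.3]
ee_rot: [0.0, -0.69, 0.723, -0.001]
contact_force: [0.5, 0.3, 1.5]
grip_width: 58.6
gripper_force: 38.2
```

Call:
play_rows(motion=[[[0, 0, 0.03], [0, 0, 0], 0.05], [[0, 0, 0.04], [0, 0, 0], 0.05], [[0, 0, 0.03], [0, 0, 0], 0.05], [[0, 0, 0], [0, 0, 0], 0.05]])

```text
t: 43.28
tcp_pos: [437.0, -99.6, 345.2]
ee_rot: [0.001, -0.69, 0.723, -0.003]
contact_force: [0.8, -0.4, -2.6]
grip_width: 58.6
gripper_force: 38.8
```

Call:
play_rows(motion=[[[0.03, -0.032, 0], [0, 0, -0.094], 0.05], [[0.034, -0.034, 0], [0, 0, -0.094], 0.05], [[0.034, -0.034, 0], [0, 0, -0.094], 0.05], [[0.034, -0.034, 0], [0, 0, -0.094], 0.05], [[0.034, -0.022, 0], [0, 0, -0.094], 0.05]])

```text
t: 43.9
tcp_pos: [602.6, -256.8, 339.1]
ee_rot: [-0.001, -0.501, 0.865, 0.002]
contact_force: [-0.2, 1.1, -1.3]
grip_width: 58.4
gripper_force: 38.8
```

Call:
play_rows(motion=[[[0.034, -0.01, 0], [0, 0, 0], 0.05], [[0.003, 0, 0], [0, 0, 0], 0.05], [[0, 0, -0.03], [0, 0, 0], 0.05], [[0, 0, -0.03], [0, 0, 0], 0.05], [[0, 0, 0], [0, 0, 0], 0.05]])

```text
t: 44.52
tcp_pos: [636.9, -264.0, 277.0]
ee_rot: [-0.003, -0.503, 0.864, 0.005]
contact_force: [-0.4, 1.2, -3.9]
grip_width: 58.4
gripper_force: 38.9
```

Call:
play_rows(motion=[[[0.002, -0.001, -0.025], [0, 0, 0], 0.05], [[0, 0, -0.02], [0, 0, 0], 0.05], [[0, 0, -0.012], [0, 0, 0], 0.05], [[0, 0, -0.006], [0, 0, 0], 0.05], [[0, 0, 0], [0, 0, 0], 0.05]])

```text
t: 45.15
tcp_pos: [641.0, -266.1, 219.3]
ee_rot: [-0.0, -0.503, 0.864, 0.0]
contact_force: [0.1, 0.3, -2.0]
grip_width: 58.7
gripper_force: 39.0
```

Call:
play_rows(motion=[[[0, 0, -0.002], [0, 0, 0], 0.05], [[0, 0, 0], [0, 0, 0], 0.05]])

```text
t: 45.4
tcp_pos: [641.3, -266.3, 218.2]
ee_rot: [0.0, -0.503, 0.864, -0.001]
contact_force: [0.2, -1.2, -3.5]
grip_width: 58.7
gripper_force: 39.0
```

Call:
play_rows(motion=[[[0, 0, -0.0015], [0, 0, 0], 0.05], [[0, 0, 0], [0, 0, 0], 0.05]])

```text
t: 45.65
tcp_pos: [641.0, -266.2, 216.0]
ee_rot: [-0.0, -0.503, 0.864, 0.0]
contact_force: [-0.3, 0.1, -2.3]
grip_width: 58.9
gripper_force: 39.0
```

Call:
play_rows(motion=[[[0, 0, -0.004], [0, 0, 0], 0.05], [[0, 0, 0], [0, 0, 0], 0.05]])

```text
t: 45.9
tcp_pos: [640.8, -266.1, 211.3]
ee_rot: [-0.0, -0.503, 0.864, 0.001]
contact_force: [-0.4, -0.2, -3.0]
grip_width: 58.2
gripper_force: 39.0
```

Call:
play_rows(motion=[[[0, 0, -0.002], [0, 0, 0], 0.05], [[0, 0, 0], [0, 0, 0], 0.05]])

```text
t: 46.15
tcp_pos: [641.0, -266.1, 209.7]
ee_rot: [-0.0, -0.503, 0.864, 0.0]
contact_force: [-0.7, -0.0, -3.1]
grip_width: 58.6
gripper_force: 39.0
```

Call:
play_rows(motion=[[[0, 0, -0.0015], [0, 0, 0], 0.05], [[0, 0, 0], [0, 0, 0], 0.05]])

```text
t: 46.4
tcp_pos: [641.1, -266.2, 209.4]
ee_rot: [0.0, -0.503, 0.864, -0.0]
contact_force: [-1.6, 0.3, 1.4]
grip_width: 58.4
gripper_force: 39.3
```

Call:
play_rows(motion=[[[0, 0, 0], [0, 0, 0], 0.08], [[0, 0, 0], [0, 0, 0], 0.08], [[0, 0, 0], [0, 0, 0], 0.08], [[0, 0, 0.03], [0, 0, 0], 0.08], [[0, 0, 0.05], [0, 0, 0], 0.085]])

```text
t: 47.02
tcp_pos: [640.2, -265.8, 285.9]
ee_rot: [-0.002, -0.503, 0.864, 0.003]
contact_force: [1.2, -0.2, 0.7]
grip_width: 85.3
gripper_force: 0.0
```

Call:
play_rows(motion=[[[0, 0, 0.05], [0, 0, 0], 0.085], [[-0.035, 0.01, 0.02], [0, 0, 0.094], 0.085], [[-0.035, 0.02, 0], [0, 0, 0.094], 0.085], [[-0.035, 0.03, 0], [0, 0, 0.094], 0.085], [[-0.035, 0.03, 0], [0, 0, 0.094], 0.085]])

```text
t: 47.65
tcp_pos: [499.9, -175.5, 358.7]
ee_rot: [0.0, -0.657, 0.754, -0.0]
contact_force: [0.3, 1.2, 0.9]
grip_width: 85.0
gripper_force: 0.0
```

Call:
play_rows(motion=[[[-0.03, 0.04, 0], [0, 0, 0.094], 0.085], [[-0.028, 0.04, 0], [0, 0, 0], 0.085], [[0, 0.04, 0], [0, 0, 0], 0.085], [[0, 0.04, 0], [0, 0, 0], 0.085], [[0, 0.04, 0], [0, 0, 0], 0.085]])

```text
t: 48.28
tcp_pos: [442.8, 25.0, 358.9]
ee_rot: [0.001, -0.69, 0.723, -0.001]
contact_force: [1.1, 0.1, -0.5]
grip_width: 84.7
gripper_force: 0.0
```

Call:
play_rows(motion=[[[0, 0.035, 0], [0, 0, 0], 0.085], [[0, 0, 0], [0, 0, 0], 0.085]])

```text
t: 48.52
tcp_pos: [442.8, 60.6, 358.8]
ee_rot: [0.0, -0.692, 0.722, -0.0]
contact_force: [-0.6, -0.7, -0.3]
grip_width: 85.0
gripper_force: 0.0
```

```bash
python3 - <<'E'
from h import *
s=get_state();print(s["tcp_pos"],s["t"])
for c in("scene","side"):
    q=read_camera(c)
    for d in search_frame(q,"jar0"): print(c,np.round(d["at"]),round(d["confidence"],2))
p=read_camera("wrist");print(proj(p,[443,62.5,104]),proj(p,[443,62.5,45]))
roi=p["color"][60:300,200:360].astype(int)
m=((p["color"].max(2)<45)).astype(np.uint8)
n,l,st,ce=cv2.connectedComponentsWithStats(m)
for i in range(1,n):
    if 80<st[i][4]<4000:print(st[i],np.round(ce[i]))
E
```

```text
[442.81000803  60.58724082 358.76515301] 48.525
scene [665. 408.  53.] 0.9
scene [ 616. -335.   62.] 0.87
scene [667. 220.  60.] 0.74
scene [468. 415.  52.] 0.64
scene [730.   4.  56.] 0.59
side [640. 210.  45.] 0.84
side [438. 404.  51.] 0.76
side [714.  -6.  59.] 0.7
side [ 634. -282.   71.] 0.64
side [ 586. -354.   72.] 0.64
side [657. 396.  39.] 0.45
(np.float64(278.3166724657296), np.float64(229.55279506424154)) (np.float64(278.26555588439885), np.float64(208.77597660813504))
[  11    0   59   57 2211] [40. 26.]
[ 238    0   80   48 3080] [277.  20.]
[265 196  28  42 815] [278. 216.]
[ 16 294  10  25 181] [ 20. 306.]
```

Both jars are detected in the tray, and the post is where expected. I'll pinch it and slide the empty carrier home.

Call:
play_rows(motion=[[[0, 0.001, -0.05], [0, 0, 0], 0.085], [[0, 0, -0.05], [0, 0, 0], 0.085], [[0, 0, -0.02], [0, 0, 0], 0.085], [[0, 0, 0], [0, 0, 0], 0.05], [[0, 0, 0], [0, 0, 0], 0.03]], squeeze=50)

```text
t: 49.4
tcp_pos: [443.7, 59.2, 239.8]
ee_rot: [0.001, -0.69, 0.724, -0.001]
contact_force: [0.0, -0.3, 0.1]
grip_width: 51.2
gripper_force: 0.0
```

Call:
play_rows(motion=[[[0, 0, 0], [0, 0, 0], 0.005], [[0, 0, 0], [0, 0, 0], 0.005], [[0, 0, 0], [0, 0, 0], 0.005], [[0, 0, 0], [0, 0, 0], 0.005]])

```text
t: 49.9
tcp_pos: [443.0, 59.8, 240.1]
ee_rot: [0.0, -0.691, 0.723, -0.0]
contact_force: [-4.0, 0.0, 5.4]
grip_width: 14.8
gripper_force: 49.1
```

Call:
play_rows(motion=[[[0.0, 0.006, 0], [0, 0, 0], 0.005], [[0.001, 0.014, 0], [0, 0, 0], 0.005], [[0.001, 0.02, 0], [0, 0, 0], 0.005], [[0.001, 0.02, 0], [0, 0, 0], 0.005], [[0.001, 0.02, 0], [0, 0, 0], 0.005]])

```text
t: 50.52
tcp_pos: [446.7, 140.2, 240.1]
ee_rot: [-0.001, -0.69, 0.723, -0.0]
contact_force: [-4.4, -1.4, 6.6]
grip_width: 14.7
gripper_force: 49.4
```

Call:
play_rows(motion=[[[0.001, 0.02, 0], [0, 0, 0], 0.005], [[0.001, 0.02, 0], [0, 0, 0], 0.005], [[0.001, 0.02, 0], [0, 0, 0], 0.005], [[0.001, 0.014, 0], [0, 0, 0], 0.005], [[0, 0.01, 0], [0, 0, 0], 0.005]])

```text
t: 51.15
tcp_pos: [450.4, 224.5, 240.1]
ee_rot: [-0.0, -0.691, 0.723, 0.0]
contact_force: [-4.8, -2.4, 6.2]
grip_width: 14.8
gripper_force: 49.3
```

Call:
play_rows(motion=[[[0, 0.005, 0], [0, 0, 0], 0.005], [[0, 0.004, 0], [0, 0, 0], 0.005], [[0, 0.003, 0], [0, 0, 0], 0.005]])

```text
t: 51.52
tcp_pos: [450.8, 235.7, 240.1]
ee_rot: [-0.0, -0.69, 0.723, -0.0]
contact_force: [-4.3, -2.4, 5.3]
grip_width: 14.5
gripper_force: 49.4
```

Call:
play_rows(motion=[[[0, 0.002, 0], [0, 0, 0], 0.005], [[0, 0.001, 0], [0, 0, 0], 0.005], [[0, 0, 0], [0, 0, 0], 0.005]])

```text
t: 51.9
tcp_pos: [450.9, 239.1, 240.1]
ee_rot: [0.0, -0.691, 0.723, 0.0]
contact_force: [-2.9, -1.1, 5.2]
grip_width: 14.9
gripper_force: 49.2
```

Call:
play_rows(motion=[[[0, 0.001, 0], [0, 0, 0], 0.005], [[0, 0, 0], [0, 0, 0], 0.005]])

```text
t: 52.15
tcp_pos: [450.9, 239.8, 240.1]
ee_rot: [-0.0, -0.691, 0.723, -0.0]
contact_force: [-3.1, -1.9, 5.2]
grip_width: 14.7
gripper_force: 49.3
```

Call:
play_rows(motion=[[[0, 0.0015, 0], [0, 0, 0], 0.005], [[0, 0, 0], [0, 0, 0], 0.005]])

```text
t: 52.4
tcp_pos: [450.8, 240.6, 240.1]
ee_rot: [-0.001, -0.69, 0.723, -0.001]
contact_force: [-3.5, -5.0, 6.1]
grip_width: 14.8
gripper_force: 49.4
```

Call:
play_rows(motion=[[[0, -0.001, 0], [0, 0, 0], 0.005], [[0, 0, 0], [0, 0, 0], 0.085], [[0, 0, 0], [0, 0, 0], 0.085], [[0, 0, 0], [0, 0, 0], 0.085], [[0, 0, 0.04], [0, 0, 0], 0.085]])

```text
t: 53.02
tcp_pos: [449.3, 239.7, 274.8]
ee_rot: [-0.004, -0.69, 0.723, 0.002]
contact_force: [0.4, -0.0, 0.0]
grip_width: 84.2
gripper_force: 0.0
```

Call:
play_rows(motion=[[[0, 0, 0.05], [0, 0, 0], 0.085], [[0, 0.004, 0.03], [0, 0, 0], 0.085], [[0, 0, 0], [0, 0, 0], 0.085], [[0, 0, 0], [0, 0, 0], 0.085]])

```text
t: 53.52
tcp_pos: [450.9, 244.2, 357.3]
ee_rot: [-0.001, -0.69, 0.723, 0.0]
contact_force: [0.7, 0.5, -0.5]
grip_width: 84.9
gripper_force: 0.0
```

```bash
cat > c.py <<'E'
from h import *
s=get_state();print(s["tcp_pos"],s["t"])
p=read_camera("wrist");save(p,"w10");print("now",p["xyz"])
def comps(im):
    n,l,st,ce=cv2.connectedComponentsWithStats((im.max(2)<45).astype(np.uint8))
    for i in range(1,n):
        if 200<st[i][4]<4000:print(st[i],np.round(ce[i],1))
comps(p["color"]);print("w7");comps(cv2.imread("pics/w7.png"))
print(proj(p,[450,243,104]))
for c in("scene","side"):
    q=read_camera(c)
    for n in("jar0","figure0","sponge"):
      for d in search_frame(q,n):
        if d["confidence"]>.4:print(c,n,np.round(d["at"]),round(d["confidence"],2))
# compare carrier appearance in scene with loaded-at-loading crop
q=read_camera("scene")["color"];save({"color":q},"s4")
E
python3 c.py
```

```text
[450.90655932 244.24317457 357.34013135] 53.525
now [447.51610573 174.56664476 326.19009057]
[ 237    0   80   40 2426] [276.4  16.2]
[ 249   69   66   78 3954] [281.4 107.1]
[ 26 191  28  31 360] [ 39.4 205.9]
[ 248  190   59   47 1079] [277.3 218.5]
[ 11 245  28  15 214] [ 27.2 252.7]
w7
[ 203    0   90   73 3325] [235.4  42. ]
[304   0  46  35 630] [328.9  11.4]
[ 251   67   63   76 3668] [281.9 104.3]
[ 231   77  116   82 3585] [312.2 129.9]
[ 29 186  27  31 351] [ 41.8 201.2]
[ 248  186   58   47 1091] [276.5 214. ]
[ 13 241  27  14 207] [ 28.8 248.1]
(np.float64(278.46142047341266), np.float64(222.649919550429))
scene jar0 [467. 414.  49.] 0.97
scene jar0 [ 618. -334.   66.] 0.83
scene jar0 [728.  -0.  56.] 0.81
scene jar0 [ 657. -257.   61.] 0.77
scene jar0 [665. 408.  51.] 0.72
scene jar0 [665. 223.  56.] 0.61
scene figure0 [787. 172.  19.] 0.95
scene figure0 [ 782. -204.   21.] 0.89
scene figure0 [746. 314.  25.] 0.78
scene sponge [ 386. -448.   34.] 0.97
side jar0 [ 634. -283.   68.] 0.9
side jar0 [639. 213.  45.] 0.84
side jar0 [447. 402.  52.] 0.65
side jar0 [ 586. -354.   70.] 0.63
side jar0 [641. 396.  42.] 0.54
side jar0 [715.  -7.  61.] 0.49
side figure0 [ 767. -214.   22.] 0.48
side sponge [ 360. -466.   31.] 0.63
```

The post sits within about 1 px of its earlier loading-detent position, measured against fixed features. Both jars are in the tray, and the penguins and sponge are undisturbed. I'm handing in.

```bash
python3 -c "
from workcell import *
print(hand_in())"
```

```text
the job is handed in; nothing more can be done
None
```

I handed the job in with no verdict returned: both jars present (one was absent) stood at the reader over 3 s with its light green, and now stand in the ware tray with the empty carrier back at its loading detent.

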